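# Clear the hobby cutter bed into its scrap bin and zero the offcut counter

## Task

Prise open the orange lid of the cutter's scrap bin with the flat screwdriver until it stands upright by itself, and leave it open. Sweep every offcut off the bed into the bin with the hand brush, without touching the offcuts on the bed with the gripper, and only once the bed is clear turn the red counter knob back to its zero stop. Finish with the screwdriver lying and the brush standing on its bristles on the black mat, and do not disturb the torch, the screw dish, the tape measure or the mug.

Things in the scene. Friction and masses are not known exactly. Their poses are not given: they have to be found in the camera images.
- station: Blue hobby cutter fixed to the table; yaw within 13 degrees. Origin: on the table, mid-width, under the border of bed (local y 0 to 200 mm) and bin (local y 0 to -125). Bed surface 50 mm above the table, 110 mm wide between rails 18 mm high (inner faces at local x +-55, outer +-65); the end at y = 200 has the same rail, the end at y = 0 is open to the bin
- bin_floor (a point): centre of the scrap bin's floor, 5 mm above the table. Inside, the bin is 120 mm (x) by 120 mm (y); its front wall (towards the robot) is 50 mm tall, its far and outer walls 62 mm, on the bed's side it ends at the bed surface (50 mm)
- lid (a joint): angle of the orange lid (rad): 0 shut, 1.57 upright, 1.95 fully open. Stiff hinge: the lid stays at any angle; it takes about 3 N at the front edge to lift
- lid_edge (a point): middle of the front edge of the orange lid, at its underside; turns with the lid. The lid is a plate 130 x 122 x 6 mm; shut, it runs level from the hinge 130 mm along its -x (towards the robot), underside 62 mm above the table, flush with the bin's front. Below it, over the bin's front wall, is an open slit 12 mm high (50 to 62 mm above the table), 120 mm wide, too low for the fingers
- lid_hinge (a point): fixed point in the middle of the lid's hinge line, on the far (+x) side of the bin, 62 mm above the table
- screwdriver: flat-blade screwdriver along its x: square yellow handle 100 x 24 x 24 mm, origin at the middle of the handle (12 mm above what it lies on); steel shank 8 mm thick, then a flat blade 35 x 16 x 3 mm; the flat of the blade is level when its local z is upright. Tip 142.5 mm from the origin along +x. 90 g
- screwdriver_tip (a point): tip of the screwdriver blade
- brush: block hand brush standing on its bristles; origin: middle of the underside of the bristles. Bristles (stiff) 64 mm along its x, 42 mm along its y, 24 mm tall; wooden back 66 x 42 mm up to 36 mm; upright wooden grip 60 mm (x) by 22 mm (y) from 36 to 68 mm above the origin, to be pinched across its y. 120 g
- mat: black rubber tool mat, fixed, 260 (x) x 200 (y) x 3 mm; origin: centre of the underside
- counter_box: white counter housing, fixed, 100 x 100 x 50 mm; origin: centre of the underside. The red mark on its dial shows zero
- counter (a joint): angle of the counter's reset knob (rad): 0 is the zero stop, it grows clockwise seen from above, up to 1.7; zero it by turning anticlockwise
- counter_grip (a point): on the knob's axis at the height to grip, 87 mm above the table; turns with the knob. The red bar grip is 42 mm long along this point's x, 14 mm thick along its y, and its top is 7 mm above this point
- offcut0: offcut: brown wooden block 20 x 16 x 16 mm, 12 g; origin at its middle. May be absent. Starts on the bed
- offcut1: offcut: dark wooden cube 18 mm, 12 g; origin at its middle. May be absent. Starts on the bed
- offcut2: offcut: white plastic block 20 x 16 x 18 mm, 12 g; origin at its middle. May be absent. Starts on the bed
- offcut3: offcut: brown wooden block 19 x 17 x 16 mm, 12 g; origin at its middle. May be absent. Starts on the bed
- offcut4: offcut: green plastic block 18 x 17 x 18 mm, 12 g; origin at its middle. May be absent. Starts on the bed
- offcut5: offcut: dark wooden dowel end, diameter 18 and height 18 mm, 12 g; origin at its middle. May be absent. Starts on the bed
- torch: red plastic torch lying on the table, 140 mm long along its x, 39 mm thick head; origin on its axis. Leave it alone
- dish: blue ceramic dish of screws, diameter 96, 28 mm tall; origin: centre of the underside. Leave it alone
- tape: yellow tape measure standing, 65 x 35 x 62 mm; origin: centre of the underside. Leave it alone
- mug: white mug, diameter 80, 95 mm tall; origin: centre of the underside. Leave it alone
There are look-alikes about, which are no part of the job. Leave any pink or purple look-alike of the brush alone.

How it is judged (in metres and radians):
On the way, in this order (a step that is already met when the one before it is completed fails the run):
1. the lid has been levered up by the screwdriver's blade (value of joint lid above 0.35 rad and contact force between screwdriver and station above 0.2 N and distance between screwdriver_tip and lid_edge below 0.09 m), for 0.1 s.
2. the lid stands open and every offcut lies in the bin (value of joint lid above 1.2 rad and y of offcut0 in the frame of station between -0.12 and 0 m and x of offcut0 in the frame of station between -0.06 and 0.06 m and z of each of offcut0, offcut1, offcut2, offcut3, offcut4, offcut5 in the frame of station below 0.05 m and y of offcut1 in the frame of station between -0.12 and 0 m and x of offcut1 in the frame of station between -0.06 and 0.06 m and y of offcut2 in the frame of station between -0.12 and 0 m and x of offcut2 in the frame of station between -0.06 and 0.06 m and y of offcut3 in the frame of station between -0.12 and 0 m and x of offcut3 in the frame of station between -0.06 and 0.06 m and y of offcut4 in the frame of station between -0.12 and 0 m and x of offcut4 in the frame of station between -0.06 and 0.06 m and y of offcut5 in the frame of station between -0.12 and 0 m and x of offcut5 in the frame of station between -0.06 and 0.06 m), for 0.2 s.
3. then the counter is turned back to its zero stop (value of joint counter below 0.08 rad), for 0.2 s.
At the end, for the whole second after the job is handed in: Lid open by more than 1.2 rad; every offcut inside the bin, its middle below the bed surface; counter within 0.08 rad of its zero stop; screwdriver lying with its handle's middle over the mat, brush standing upright on the mat, both at rest (all of step 2 and value of joint counter below 0.08 rad and x of screwdriver in the frame of mat between -0.13 and 0.13 m and y of screwdriver in the frame of mat between -0.1 and 0.1 m and z of screwdriver in the frame of mat below 0.03 m and linear speed of each of screwdriver, brush below 0.03 m/s and x of brush in the frame of mat between -0.13 and 0.13 m and y of brush in the frame of mat between -0.1 and 0.1 m and z of brush in the frame of mat below 0.012 m and angle between brush's own z axis and vertical below 0.15 rad); the robot touches nothing.
It fails at once if the gripper touches an offcut on the bed ((contact force between the fingers and offcut0 above 0.5 N and y of offcut0 in the frame of station between 0.005 and 0.2 m and x of offcut0 in the frame of station between -0.055 and 0.055 m and z of offcut0 in the frame of station between 0.05 and 0.07 m) or (contact force between the fingers and offcut1 above 0.5 N and y of offcut1 in the frame of station between 0.005 and 0.2 m and x of offcut1 in the frame of station between -0.055 and 0.055 m and z of offcut1 in the frame of station between 0.05 and 0.07 m) or (contact force between the fingers and offcut2 above 0.5 N and y of offcut2 in the frame of station between 0.005 and 0.2 m and x of offcut2 in the frame of station between -0.055 and 0.055 m and z of offcut2 in the frame of station between 0.05 and 0.07 m) or (contact force between the fingers and offcut3 above 0.5 N and y of offcut3 in the frame of station between 0.005 and 0.2 m and x of offcut3 in the frame of station between -0.055 and 0.055 m and z of offcut3 in the frame of station between 0.05 and 0.07 m) or (contact force between the fingers and offcut4 above 0.5 N and y of offcut4 in the frame of station between 0.005 and 0.2 m and x of offcut4 in the frame of station between -0.055 and 0.055 m and z of offcut4 in the frame of station between 0.05 and 0.07 m) or (contact force between the fingers and offcut5 above 0.5 N and y of offcut5 in the frame of station between 0.005 and 0.2 m and x of offcut5 in the frame of station between -0.055 and 0.055 m and z of offcut5 in the frame of station between 0.05 and 0.07 m)).
It fails at once if the torch is disturbed (moved over 30 mm) (distance of torch from where it was at the start of the episode above 0.03 m).
It fails at once if the dish is disturbed (moved over 30 mm) (distance of dish from where it was at the start of the episode above 0.03 m).
It fails at once if the tape is disturbed (moved over 30 mm) (distance of tape from where it was at the start of the episode above 0.03 m).
It fails at once if the mug is disturbed (moved over 30 mm) (distance of mug from where it was at the start of the episode above 0.03 m).
Of offcut0, offcut1, offcut2, offcut3, offcut4, offcut5 only 3 to 6 are there at a start; the rules pass over those that are not, and their reading is None.
At some moment in a run one of screwdriver, brush may be knocked a few centimetres aside while the robot is not near it.
Once in a run the grip may slacken for a moment while it holds something.
It also fails if it takes over 192 s, if anything falls off the work surface, if the arm or the gripper's body presses on something with over 40 N, if the wrist force passes 120 N, or if a joint passes its speed limit or range.

## Robot

A 6-joint arm with a two-finger parallel gripper is mounted at the origin on the work surface. World frame = base frame: x ahead of the robot, y to its left, z up, the work surface at z = 0. Lengths are in mm, angles in rad, forces in N, time in s.
With the tool pointing down it reaches from about 275 to 1000 mm from the base axis. Payload 8.4 kg.
Tool frame: the origin (TCP) lies at the very end of the fingers, on their centre line; the grasp point (between the pads) lies 19 mm behind it; z points along the fingers, y is the line along which they close (so a half turn about z gives the same grasp; the last joint's range is limited). The gripper opens to 85 mm and grips with 20 to 120 N. Pads are 22 mm wide; open, the fingers measure 114 mm over their backs; the gripper's body (76 mm by 85 mm) begins 54 mm behind the grasp point. The pads swing forward as they close: fully open they stand 13 mm farther back than shut.
Start: joints at [1.202, 0.353, 1.633, -0, 1.155, -0.002], TCP at [224.143, 583.428, 231.281] pointing down, gripper open.
Joint ranges: [-2.63, 2.63], [-0.92, 2.1], [0.06, 2.66], [-1.3, 4.44], [0, 2.69], [-3.02, 3.02]. Speed limits (rad/s): [2.22, 2.22, 2.79, 3.14, 3.14, 3.14].

## Interface

Orientations are given as [roll, pitch, yaw] about the fixed x, y, z axes, in that order (R = Rz(yaw) Ry(pitch) Rx(roll)).
In Python, from rig import telemetry, imaging, r gives the robot as it stands. The module is installed in compiled form; this text tells all that it offers.
- The arm moves only by the tool step_arm, never from a script. Its argument "moves" is a list of rows, each a list of 3 entries, a list of its own where there are three numbers: the turn, a rotation vector about the tool's x, y, z scaled (see below), then the shift along the tool's x, y, z scaled (see below), then the opening, from -1 (shut) to 1 (fully open). A call has 1 to 8 rows; each row is the pose to reach, as a shift and turn from the pose commanded when the call began, along the tool's axes at that moment; what a row does not reach only later rows make up. The controller multiplies each number of a shift by 200 mm and each number of a turn by 45 degrees. A row lasts 1/10 s, in which the tool goes at most 50 mm and 8.59 degrees, less where a joint would pass 70% of its speed; a pose out of reach is approached as far as the arm can. A call with a number of a shift or a turn outside -1 to 1 is refused whole. A call with a gripper value outside its range is refused whole. The fingers move at their own pace and stop on an object; "squeeze" is the grip in N (left out, the last holds). Time passes only in rows, so rows that repeat a pose let the fingers close. It gives the time, the measured TCP pose, the force, the opening and the grip force at its end, in the units of the state.
- telemetry.sense(): the state, without advancing time (a new reading comes with each control period).
- imaging.grab_frame(name): name is "side" or "top"; returns the picture (480x640x3 uint8, red, green, blue); there is no depth.
- imaging.calibration(name): a dict with "fx", "fy", "cx", "cy" (pixels), "cam_to_world" (4x4, takes a point from camera to world coordinates). Camera axes: x right, y up, looking along -z (the intrinsics and any distortion apply to the point x, -y, -z); pixel columns grow to the right and rows downward; lengths in mm; the calibration is good to about 2 mm. A picture is of the moment at which its call begins. calibration takes no time and is no camera call.
- r.sign_off(): hands the job in; it is judged then, once.
Trained networks look in the newest picture that a camera, given by its name, has taken for a name from the list of things; names that differ only in an ending like _2 or _b are one class to them, and where a whole thing is asked for, a point or a joint stands for the part that bears it (a point fixed in the world has none). Each returns a list of dicts, best first, with "conf" (0 to 1); they miss things now and then, are a little off and sometimes report something else, mostly with a low value. They report only what shows in the picture. A call takes as long as a camera call. They do not tell look-alikes from the thing itself.
- imaging.recognise(camera, name): "extent" ([left, top, width, height] in pixels, round what is visible of it).
- imaging.mark_of(camera, name): "xy" ([column, row] in pixels: a listed point, or the origin of a listed thing).
The state is a dict: "clock": time; "qpos": joint angles; "qvel": joint speeds; "joint_efforts": joint torques, N m; "eef_pos": TCP position; "tcp_rot": TCP orientation; "contact_force": force on the tool from outside, world axes, zero at the start; "wrist_torque": the same for the moment, N m; "opening": opening from 0.0 (shut) to 1.0 (fully open); "grasp_force": force on a finger pad.
Only numpy, scipy, OpenCV 4.12 (cv2) and the standard library are available. Lean on these libraries where they do the work, as an engineer would, in place of code of your own. Each camera call takes 0.05 s, during which the arm holds its last target. There are 200 camera calls.

## Working session

There is one attempt and no reset: what is moved stays moved. The work goes in short steps, Python scripts to look and compute and a tool call to move; the robot and the scene stay as the last step left them, time stands still between calls to the robot, and variables do not carry over. Pictures are saved under pics/ and viewed, at most 14 in all, crops included, and the job is handed in when it is done.

Besides the shell and the picture viewer there is one more tool, called after "Call:" as name(argument=value, ...) on one line, values as JSON. step_arm: Moves the arm, as the interface text tells. Its arguments: {"type":"object","properties":{"moves":{"type":"array"},"squeeze":{"type":"number"}},"required":["moves"]}

```bash
mkdir -p pics; ls; python3 - <<'E'
from rig import telemetry, imaging, r
import cv2
print(telemetry.sense())
for n in("side","top"):
    cv2.imwrite(f"pics/{n}0.png",imaging.grab_frame(n)[:,:,::-1]); print(imaging.calibration(n))
E
```

```text
pics
{'clock': 0.0, 'qpos': array([ 1.20157300e+00,  3.53660254e-01,  1.63414790e+00, -1.75751898e-05,
        1.15520149e+00, -2.39112944e-03]), 'qvel': array([-2.57280960e-04,  1.36304084e-04,  7.38597730e-04,  4.98780891e-04,
        1.12347077e-03, -7.36164167e-05]), 'joint_efforts': array([-4.34169837e-03, -6.05255270e+01, -3.42056429e+01, -3.60150134e-04,
        9.28063964e-03, -1.14097804e-05]), 'eef_pos': array([223.9873066 , 582.964671  , 230.54823231]), 'tcp_rot': array([-3.14017563e+00,  1.26807988e-05,  2.77476757e+00]), 'contact_force': array([-0.33297958, -0.56721762,  0.81527966]), 'wrist_torque': array([-0.02284748,  0.01263231, -0.00193759]), 'grasp_force': 0.0, 'opening': 0.9954475002863516}
{'fx': 556.4295138938927, 'fy': 556.4295138938927, 'cx': 323.28114139219736, 'cy': 235.062539612833, 'cam_to_world': array([[ 9.96642682e-01,  7.14965771e-02, -3.98949157e-02,
         4.48390795e+02],
       [-8.01604731e-02,  7.52932258e-01, -6.53197759e-01,
        -7.46920846e+02],
       [-1.66632350e-02,  6.54202762e-01,  7.56135625e-01,
         1.01681897e+03],
       [ 0.00000000e+00,  0.00000000e+00,  0.00000000e+00,
         1.00000000e+00]])}
{'fx': 502.2871379483752, 'fy': 502.2871379483752, 'cx': 318.07416844463773, 'cy': 237.0262720132877, 'cam_to_world': array([[ 9.03135521e-03,  9.94422290e-01, -1.05084459e-01,
         3.27064750e+02],
       [-9.99756878e-01,  1.10934903e-02,  1.90556679e-02,
         5.28667287e+01],
       [ 2.01151343e-02,  1.04886813e-01,  9.94280714e-01,
         1.45580346e+03],
       [ 0.00000000e+00,  0.00000000e+00,  0.00000000e+00,
         1.00000000e+00]])}
```

View pics/top0.png

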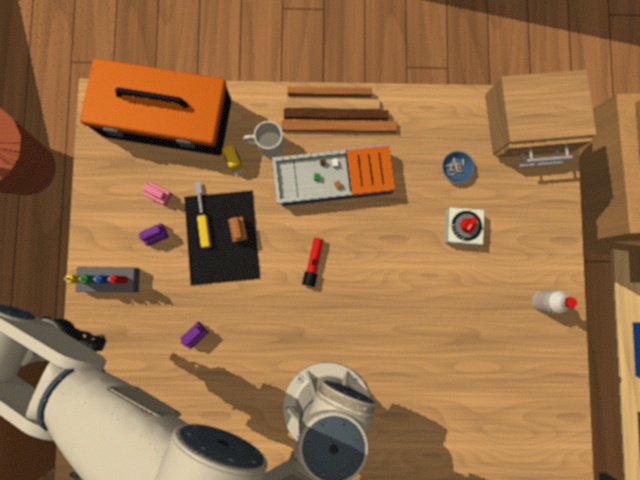

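View pics/side0.png

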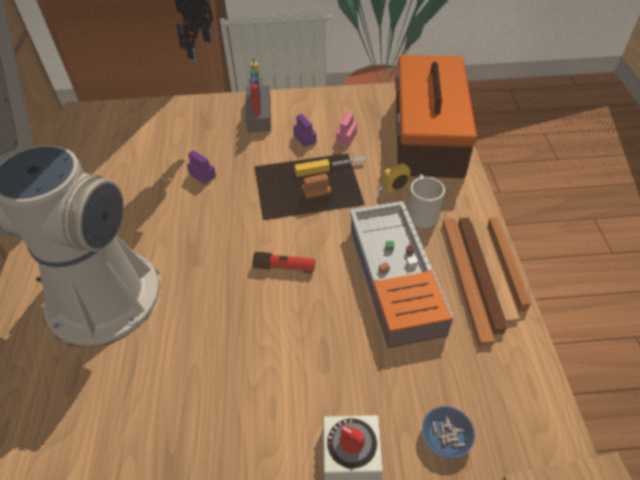

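The top view shows world x up and y left. The station is at about (335,175) with its lid shut, and the screwdriver (203,220) and brown brush (237,229) lie on the mat. The counter is at (466,226), and four offcuts are visible: dark (323,162), white (335,163), green (317,177) and brown (338,185).

```bash
cat > h.py <<'E'
import numpy as np, cv2
from rig import telemetry, imaging, r
from scipy.spatial.transform import Rotation as R
C={n:imaging.calibration(n) for n in("side","top")}
def ray(n,px):
    c=C[n]; M=c["cam_to_world"]
    d=M[:3,:3]@np.array([(px[0]-c["cx"])/c["fx"],-(px[1]-c["cy"])/c["fy"],-1]); return M[:3,3],d/np.linalg.norm(d)
def plane(n,px,z):
    o,d=ray(n,px); return o+d*(z-o[2])/d[2]
def tri(ps,pt):
    A=np.zeros((3,3));b=np.zeros(3)
    rs=[ray("side",ps),ray("top",pt)]
    for o,d in rs:
        P=np.eye(3)-np.outer(d,d);A+=P;b+=P@o
    x=np.linalg.solve(A,b)
    return x,max(np.linalg.norm(np.cross(x-o,d)) for o,d in rs)
def proj(n,X):
    c=C[n]; M=c["cam_to_world"]; p=M[:3,:3].T@(np.asarray(X,float)-M[:3,3])
    return np.array([c["cx"]+c["fx"]*p[0]/-p[2], c["cy"]-c["fy"]*p[1]/-p[2]])
def marks(name,k=2):
    return {n:[(np.round(m["xy"],1),round(m["conf"],2)) for m in imaging.mark_of(n,name)[:k]] for n in C}
def find(name,k=2):
    m=marks(name,k)
    if k==1 or all(m.values()): 
        out=[]
        for s,cs in m["side"]:
            for t,ct in m["top"]:
                x,e=tri(s,t)
                if e<15: out.append((np.round(x),round(e,1),cs,ct))
        return out or m
    return m
def snap(): return {n:imaging.grab_frame(n) for n in C}
def tool():
    s=telemetry.sense(); return s["eef_pos"],R.from_euler("xyz",s["tcp_rot"]),s
def go(p,Rt=None):
    """scaled shift and turn from current commanded(measured) pose"""
    e,Q,s=tool()
    sh=Q.inv().apply(np.asarray(p,float)-e)/200
    tu=(Q.inv()*Rt).as_rotvec()/np.deg2rad(45) if Rt is not None else np.zeros(3)
    print("turn",np.round(tu,3),"shift",np.round(sh,4)); return tu,sh
def save(img,name,box,f):
    x,y,w,h=box; cv2.imwrite("pics/"+name,cv2.resize(img[y:y+h,x:x+w,::-1],None,fx=f,fy=f,interpolation=cv2.INTER_CUBIC))
E
python3 - <<'E'
from h import *
g=snap()
for n in "station bin_floor lid_edge lid_hinge screwdriver screwdriver_tip brush mat counter_box counter_grip offcut0 offcut1 offcut2 offcut4 offcut5 torch dish tape mug".split():
    print(n,find(n,4 if n=="brush" or 'offcut' in n else 2))
save(g["top"],"t1.png",(180,130,230,165),3.4)
save(g["side"],"s1.png",(240,130,230,220),2.7)
print(tool()[2]["clock"])
E
```

```text
station [(array([661., -54.,   2.]), np.float64(1.7), 0.67, 0.67)]
bin_floor {'side': [(array([381.5, 269.6]), 0.71)], 'top': []}
lid_edge [(array([ 596., -131.,   76.]), np.float64(3.9), 0.6, 0.64)]
lid_hinge [(array([ 723., -112.,   74.]), np.float64(1.3), 0.73, 0.94)]
screwdriver [(array([502., 361.,  15.]), np.float64(0.7), 0.66, 0.6)]
screwdriver_tip [(array([636., 380.,  28.]), np.float64(0.8), 0.91, 0.88)]
brush [(array([474., 491.,   3.]), np.float64(9.8), 0.91, 0.97), (array([463., 220., 224.]), np.float64(1.5), 0.91, 0.87), (array([595., 487.,   4.]), np.float64(0.8), 0.84, 0.72), (array([ 512.,  596., -341.]), np.float64(9.2), 0.65, 0.97), (array([489., 250.,   7.]), np.float64(0.4), 0.65, 0.87), (array([191., 376.,   7.]), np.float64(4.2), 0.59, 0.88)]
mat [(array([476., 297.,   0.]), np.float64(1.6), 0.8, 0.85)]
counter_box [(array([ 513., -393.,    3.]), np.float64(5.5), 0.57, 0.71)]
counter_grip [(array([ 508., -392.,   97.]), np.float64(0.9), 0.92, 0.77)]
offcut0 [(array([699.,  12.,  12.]), np.float64(2.4), 0.66, 0.46), (array([683.,  13.,  75.]), np.float64(1.6), 0.
[... 386 characters left out ...]
20., -33.,  72.]), np.float64(5.2), 0.42, 0.59)]
offcut4 [(array([699.,  12.,  12.]), np.float64(2.4), 0.66, 0.46), (array([683.,  13.,  75.]), np.float64(1.6), 0.43, 0.46), (array([620., -33.,  72.]), np.float64(5.2), 0.42, 0.59)]
offcut5 [(array([699.,  12.,  12.]), np.float64(2.4), 0.66, 0.46), (array([683.,  13.,  75.]), np.float64(1.6), 0.43, 0.46), (array([620., -33.,  72.]), np.float64(5.2), 0.42, 0.59)]
torch {'side': [(array([283.8, 262.2]), 0.55)], 'top': [(array([368.3, 148.8]), 0.31)]}
dish [(array([ 684., -381.,    7.]), np.float64(1.7), 0.62, 0.84)]
tape [(array([691., 278.,  -3.]), np.float64(1.5), 0.96, 0.62)]
mug [(array([753., 168.,  -1.]), np.float64(0.9), 0.74, 0.61)]
2.1
```

View pics/t1.png

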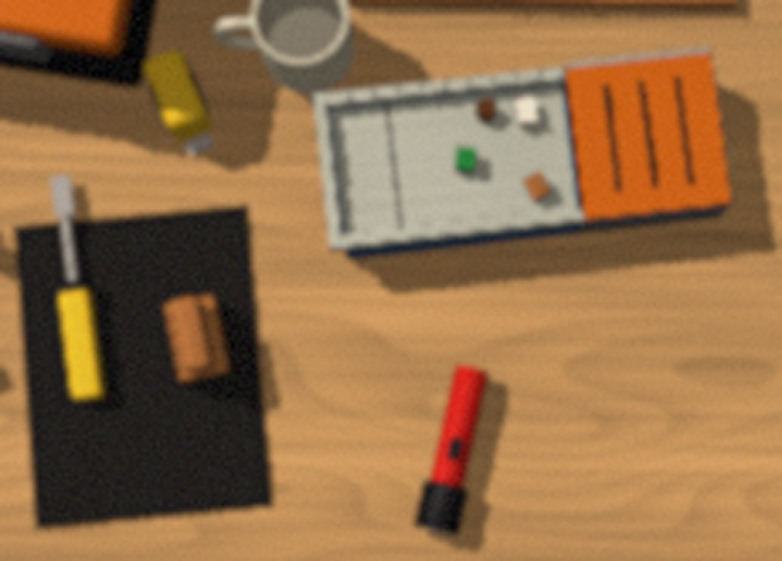

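View pics/s1.png

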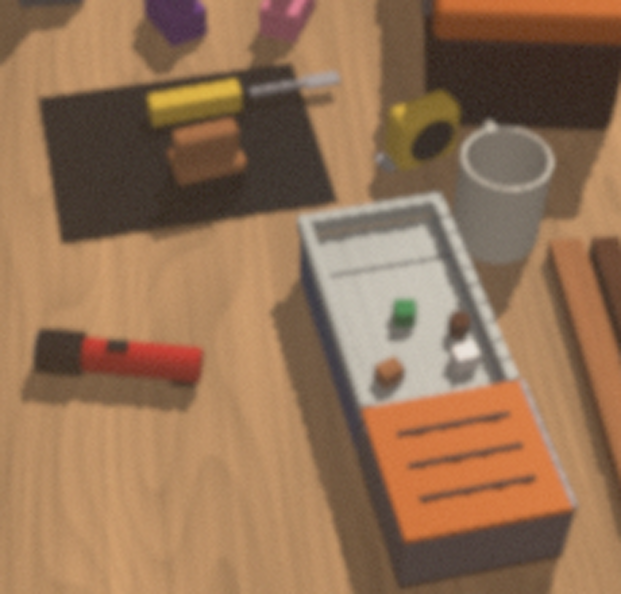

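The zooms show the lid corners in t1 at (565,68), (712,50), (731,207), (584,220), and in s1 at (362,408), (520,382), (573,507), (405,542). I'll use these to check the network's heights with corner triangulation.

```bash
python3 - <<'E'
from h import *
T=lambda p:np.array(p)/3.4+[180,130]
S=lambda p:np.array(p)/2.7+[240,130]
P={"lidBL(hinge,bed)":((565,68),(520,382)),"hinge,outer":((712,50),(573,507)),"front outer":((731,207),(405,542)),"front bed":((584,220),(362,408)),
"rail far end":((315,93),(442,197)),"rail near end":((330,248),(300,218)),
"mat nearright":((270,505),(62,241)),"mat farright":((246,209),(334,201)),"mat nl":((38,525),(41,99)),"mat fl":((17,228),(292,66)),
"brush grip":((182,350),(210,135)),"blade tip":((60,176),(338,77)),"handle end centre top":((88,397),(150,108)),"handle front top":((74,290),(240,93)),
"green":((466,157),(404,307)),"white":((527,110),(464,346)),"brown":((538,185),(389,369)),"dark":((486,108),(459,322))}
for k,(t,s) in P.items():
    x,e=tri(S(s),T(t)); print(k,np.round(x,1),round(e,1))
for k in list(P)[:4]: print(plane("top",T(P[k][0]),68).round(1),plane("side",S(P[k][1]),68).round(1))
E
```

```text
lidBL(hinge,bed) [722.1 -51.1  67.9] 0.5
hinge,outer [ 735.8 -172.8   75.7] 1.7
front outer [ 607.2 -188.6   71. ] 1.0
front bed [593.8 -67.   70.9] 0.1
rail far end [697.5 156.6  66.5] 1.1
rail near end [568.8 141.8  67.7] 0.6
mat nearright [358.1 192.4   5.4] 0.6
mat farright [611.7 218.4   6. ] 0.4
mat nl [339.2 386.7   6.2] 0.8
mat fl [593.5 414.3   3.4] 0.0
brush grip [491.9 263.   57. ] 8.1
blade tip [635.5 375.6  19. ] 0.5
handle end centre top [446.7 345.1  22.2] 0.4
handle front top [536.8 360.1  20.6] 1.0
green [643.7  30.7  71.8] 1.4
white [682.9 -19.1  78.1] 0.9
brown [622.  -29.1  68.5] 1.0
dark [686.5  14.4  67.2] 1.3
[722.6 -51.1  68. ] [721.6 -51.3  68. ]
[ 739.8 -174.1   68. ] [ 736.4 -168.4   68. ]
[ 606.8 -189.1   68. ] [ 608.7 -186.6   68. ]
[594.3 -67.3  68. ] [594.4 -64.9  68. ]
```

Corner heights match the text (lid top about 68, rails about 67). That puts the station origin at (658.3, -59.1) with yaw 7.0°. The screwdriver has yaw 9.2° with its origin near (494,353), and there are four offcuts. Next I'll go above the handle.

```bash
cat >> h.py <<'E'
def down(deg): return R.from_euler("xyz",[180,0,deg],degrees=True)
SO=np.array([658.3,-59.1,0]); SY=7.0
def st(x,y,z): return SO+R.from_euler("z",SY,degrees=True).apply([x,y,z])
E
python3 - <<'E'
from h import *
go([518.5,356.7,120],down(189.2))
E
```

```text
turn [ 0.     0.    -0.671] shift [-1.7805 -0.5306  0.5564]
```

Call:
step_arm(moves=[[[0,0,0],[-0.9,-0.27,0.1],1],[[0,0,0],[-0.9,-0.27,0.1],1],[[0,0,0],[-0.9,-0.27,0.1],1],[[0,0,0],[-0.9,-0.27,0.1],1],[[0,0,0],[-0.9,-0.27,0.1],1]])

```text
clock: 2.6
eef_pos: [375.9, 465.4, 210.7]
tcp_rot: [-3.14, 0.001, 2.771]
contact_force: [-0.1, 0.2, 0.2]
opening: 1.002
grasp_force: 0.0
```

Call:
step_arm(moves=[[[0,0,-0.671],[-0.88,-0.26,0.456],1],[[0,0,-0.671],[-0.88,-0.26,0.456],1],[[0,0,-0.671],[-0.88,-0.26,0.456],1],[[0,0,-0.671],[-0.88,-0.26,0.456],1],[[0,0,-0.671],[-0.88,-0.26,0.456],1],[[0,0,-0.671],[-0.88,-0.26,0.456],1]])

```text
clock: 3.2
eef_pos: [518.6, 356.2, 119.3]
tcp_rot: [-3.141, -0.002, -2.985]
contact_force: [-1.3, -0.0, 0.9]
opening: 1.005
grasp_force: 0.0
```

```bash
python3 - <<'E'
from h import *
g=snap(); print(find("screwdriver_tip"),find("screwdriver"))
go([518.5,356.7,5],down(189.2))
save(g["side"],"s2.png",(220,60,200,160),3.5)
print(tool()[2]["eef_pos"])
E
```

```text
[(array([641., 381.,  16.]), np.float64(2.4), 0.63, 0.64)] {'side': [(array([311.3, 167.6]), 0.59)], 'top': []}
turn [0.001 0.001 0.001] shift [-0.0018 -0.0079  0.58  ]
[517.78832291 358.11249984 120.99861984]
```

View pics/s2.png

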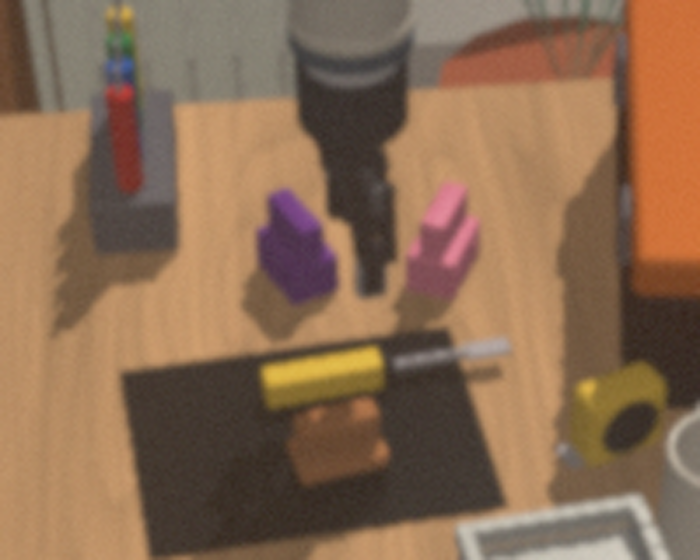

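The handle still lies as measured, parallel to the mat with its blade towards +x, and the gripper is above it. Descending and gripping now.

Call:
step_arm(moves=[[[0,0,0],[0,-0.002,0.3],1],[[0,0,0],[0,-0.002,0.585],1],[[0,0,0],[0,-0.002,0.585],1],[[0,0,0],[0,-0.002,0.585],-1],[[0,0,0],[0,-0.002,0.585],-1],[[0,0,0],[0,-0.002,0.585],-1],[[0,0,0],[0,-0.002,0.585],-1],[[0,0,0],[0,-0.002,0.585],-1]], squeeze=120)

```text
clock: 4.3
eef_pos: [520.0, 357.6, 5.7]
tcp_rot: [3.14, 0.004, -2.982]
contact_force: [-1.4, 1.1, 10.9]
opening: 0.252
grasp_force: 118.1
```

Call:
step_arm(moves=[[[0,0,0],[0,0,0],-1],[[0,0,0],[0,0,0],-1],[[0,0,0],[0,0,0],-1]])

```text
clock: 4.6
eef_pos: [520.0, 357.6, 5.7]
tcp_rot: [3.14, 0.004, -2.982]
contact_force: [-1.5, 0.2, 10.5]
opening: 0.253
grasp_force: 118.1
```

Call:
step_arm(moves=[[[0,0,0],[0,0,-0.1],-1],[[0,0,0],[0,0,-0.3],-1],[[0,0,0],[0,0,-0.5],-1],[[0,0,0],[0,0,-0.735],-1],[[0,0,0],[0,0,-0.735],-1]])

```text
clock: 5.1
eef_pos: [522.1, 358.8, 158.0]
tcp_rot: [3.137, 0.011, -2.982]
contact_force: [0.6, 0.5, -1.3]
opening: 0.251
grasp_force: 117.4
```

Call:
step_arm(moves=[[[0,0,0],[0.06,-0.2,0],-1],[[0,0,0],[0.12,-0.4,0],-1],[[0,0,0],[0.18,-0.6,0],-1],[[0,0,0],[0.25,-0.8,0],-1],[[0,0,0],[0.25,-0.8,0],-1]])

```text
clock: 5.6
eef_pos: [492.8, 186.2, 150.0]
tcp_rot: [-3.14, -0.002, -2.984]
contact_force: [0.4, 0.4, -1.7]
opening: 0.25
grasp_force: 117.8
```

Call:
step_arm(moves=[[[0,0,0],[0.06,-0.2,0],-1],[[0,0,0],[0.12,-0.4,0],-1],[[0,0,0],[0.18,-0.6,0],-1],[[0,0,0],[0.25,-0.8,0],-1],[[0,0,0],[0.25,-0.8,0],-1]])

```text
clock: 6.1
eef_pos: [469.9, 21.2, 150.3]
tcp_rot: [-3.141, -0.0, -2.985]
contact_force: [-0.6, 0.2, -0.5]
opening: 0.251
grasp_force: 118.0
```

Call:
step_arm(moves=[[[0,0,0],[0.06,-0.2,0],-1],[[0,0,0],[0.12,-0.4,0],-1],[[0,0,0.049],[0.18,-0.6,0],-1],[[0,0,0.049],[0.243,-0.827,0],-1],[[0,0,0.049],[0.243,-0.827,0],-1],[[0,0,0.049],[0.243,-0.827,0],-1]])

```text
clock: 6.7
eef_pos: [449.5, -146.9, 150.2]
tcp_rot: [3.141, 0.001, -3.022]
contact_force: [0.0, 1.0, -0.8]
opening: 0.251
grasp_force: 118.2
```

```bash
python3 - <<'E'
from h import *
g=snap(); print(find("screwdriver_tip"),find("screwdriver"))
e,Q,s=tool();print(s["clock"],e.round(1),s["tcp_rot"].round(3),s["grasp_force"],s["opening"])
save(g["side"],"s3.png",(240,160,240,190),3.2)
save(g["top"],"t3.png",(270,130,160,130),4.5)
print("tip expected",e+R.from_euler("z",SY,degrees=True).apply([117,0,10]), "edge",st(-65,-61,62))
E
```

```text
[(array([ 568., -135.,  153.]), np.float64(2.8), 0.95, 0.61)] {'side': [(array([421.1, 218.5]), 0.27)], 'top': [(array([387.1, 249.6]), 0.49)]}
7.0 [ 449.5 -145.3  150.1] [ 3.141  0.    -3.018] 118.18822503089905 0.2553773513192343
tip expected [ 565.63152351 -131.04593001  160.08784867] edge [ 601.21853009 -127.56682257   62.        ]
```

View pics/s3.png

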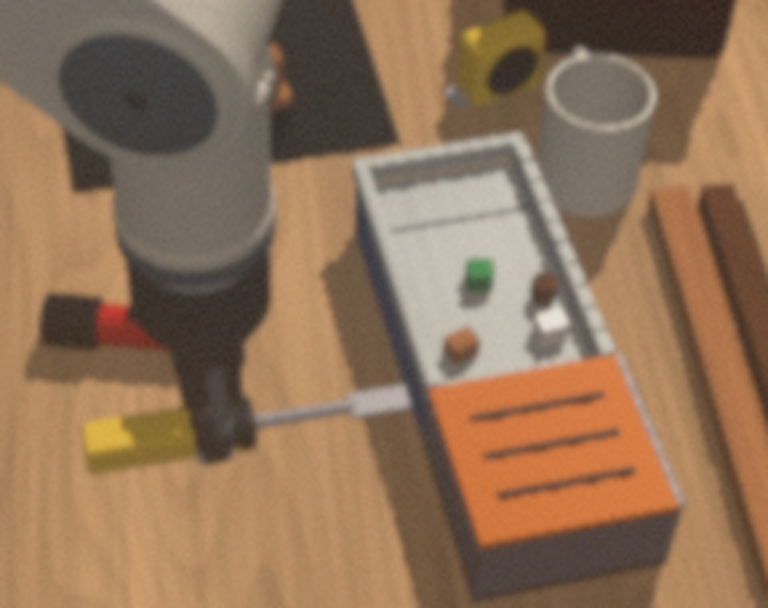

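View pics/t3.png

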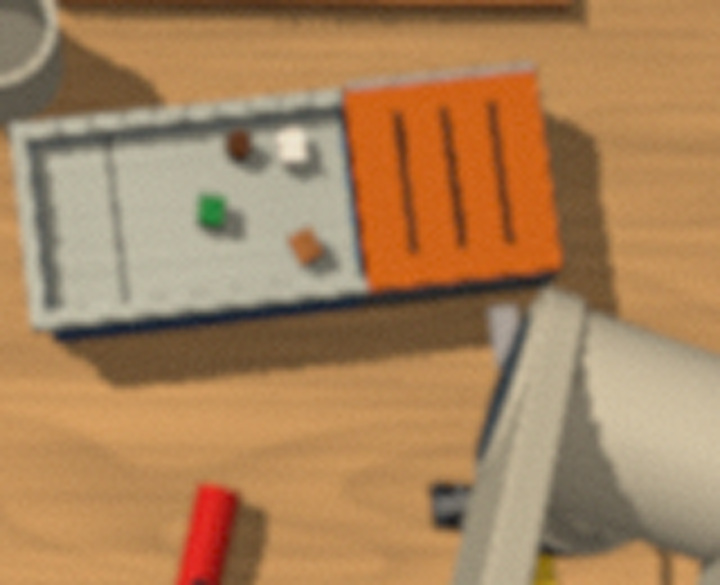

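The screwdriver is held level with its blade free of the bin front. The tip is at about (410,398) in s3 and (501,307) in t3. I'll triangulate it for height.

```bash
python3 - <<'E'
from h import *
S=lambda p:np.array(p)/3.2+[240,160]
T=lambda p:np.array(p)/4.5+[270,130]
x,e=tri(S((410,398)),T((501,307)));print(x,e)
print(tri(S((430,390)),T((346,90))), tri(S((480,545)),T((562,275))),tri(S((432,390)),T((370,292))))
# side-view predicted pixel (crop) of nominal tip at different z
for z in(150,155,160,165): print(z,(proj("side",[565.6,-131,z])-[240,160])*3.2,(proj("top",[565.6,-131,z])-[270,130])*4.5)
# where handle rear/top edges
for d in(-73,-23):  
  for z in (172,148):print(d,z,(proj("side",np.array([449.5,-146,0])+R.from_euler("z",7,degrees=True).apply([d,0,z]))-[240,160])*3.2)
E
```

```text
[ 568.21736577 -137.06387027  159.42273963] 0.0885854419988725
(array([653.21083762, -60.12075664,  88.25987131]), np.float64(61.98737751156197)) (array([ 606.78393844, -188.12832233,   71.78869266]), np.float64(1.416296066068781)) (array([594.64915155, -68.36694335,  69.63019925]), np.float64(1.1770173966839046))
150 [403.73851285 399.32930129] [488.38864196 314.33532512]
155 [404.08849314 394.39595581] [489.58372825 312.80952639]
160 [404.44098212 389.42724775] [490.78783721 311.27220818]
165 [404.79600686 384.42279549] [492.0010714  309.72323955]
-73 172 [ 84.57581998 435.25726554]
-73 148 [ 88.43196138 458.71674975]
-23 172 [170.4024245 420.0431165]
-23 148 [172.74867952 443.63278603]
```

Call:
step_arm(moves=[[[0,0,0],[0,0,0.2],-1],[[0,0,0],[0,0,0.4],-1],[[0,0,0],[0,0,0.518],-1],[[0,0,0],[0,0,0.518],-1],[[0,0,0],[0,0,0.518],-1]])

```text
clock: 7.5
eef_pos: [449.4, -146.0, 46.7]
tcp_rot: [3.141, -0.001, -3.019]
contact_force: [-0.4, 0.6, -0.3]
opening: 0.253
grasp_force: 118.2
```

Call:
step_arm(moves=[[[0,0,0],[-0.08,0,0],-1],[[0,0,0],[-0.14,0,0],-1],[[0,0,0],[-0.17,0,0],-1],[[0,0,0],[-0.2,0,0],-1],[[0,0,0],[-0.2,0,0],-1]])

```text
clock: 8.0
eef_pos: [489.8, -141.6, 47.0]
tcp_rot: [-3.141, 0.001, -3.019]
contact_force: [-0.2, 0.5, -0.4]
opening: 0.252
grasp_force: 118.2
```

```bash
python3 - <<'E'
from h import *
g=snap(); e,Q,s=tool();print(s["clock"],e.round(1),s["contact_force"].round(1),s["wrist_torque"].round(2))
save(g["side"],"s4.png",(300,220,150,110),5)
E
```

```text
8.1 [ 488.6 -141.6   46.5] [ 0.2 -0.2 -1.2] [ 0.03 -0.03  0.01]
```

View pics/s4.png

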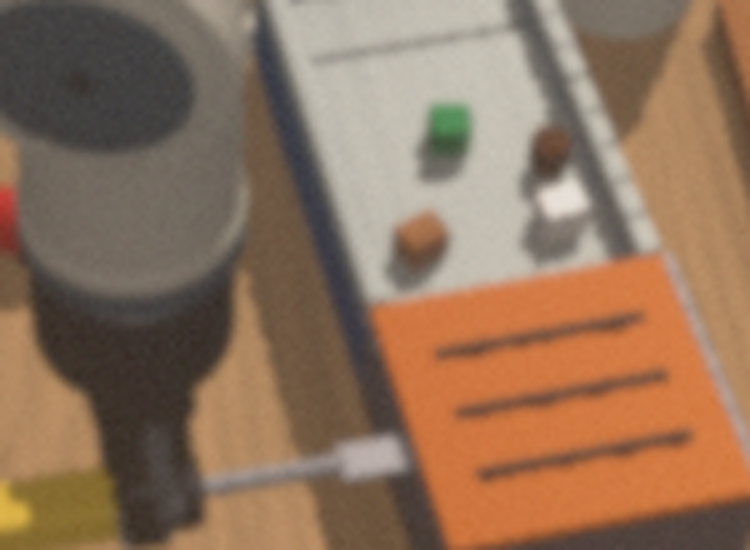

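The blade tip is about 6 mm inside the slit and touching nothing. I'll insert it deeper, then follow the lid's arc.

Call:
step_arm(moves=[[[0,0,0],[-0.04,0,0],-1],[[0,0,0],[-0.08,0,0],-1],[[0,0,0],[-0.12,0,0],-1],[[0,0,0],[-0.12,0,0],-1],[[0,0,0],[-0.12,0,0],-1]])

```text
clock: 8.6
eef_pos: [512.9, -138.6, 46.4]
tcp_rot: [3.142, -0.0, -3.02]
contact_force: [-0.7, 0.4, -1.7]
opening: 0.254
grasp_force: 118.2
```

Call:
step_arm(moves=[[[0,0,0],[0,0,-0.03],-1],[[0,0,0],[-0.002,0,-0.06],-1],[[0,0,0],[-0.005,0,-0.1],-1],[[0,0,0],[-0.012,0,-0.135],-1],[[0,0,0],[-0.022,0,-0.17],-1],[[0,0,0],[-0.036,0,-0.205],-1],[[0,0,0],[-0.05,0,-0.24],-1],[[0,0,0],[-0.05,0,-0.24],-1]])

```text
clock: 9.4
eef_pos: [524.1, -137.7, 95.7]
tcp_rot: [-3.141, 0.002, -3.02]
contact_force: [0.1, 0.2, -2.0]
opening: 0.255
grasp_force: 118.0
```

```bash
python3 - <<'E'
from h import *
g=snap(); e,Q,s=tool();print(s["clock"],e.round(1),s["contact_force"].round(1),s["wrist_torque"].round(2))
print(find("screwdriver_tip"),find("lid_edge"))
save(g["side"],"s5.png",(280,180,180,150),4)
E
```

```text
9.5 [ 523.8 -137.6   95. ] [-0.3 -0.5 -0.8] [ 0.04 -0.04  0.01]
{'side': [(array([403., 292.]), 0.96)], 'top': []} [(array([ 611., -129.,  134.]), np.float64(4.2), 0.64, 0.9)]
```

View pics/s5.png

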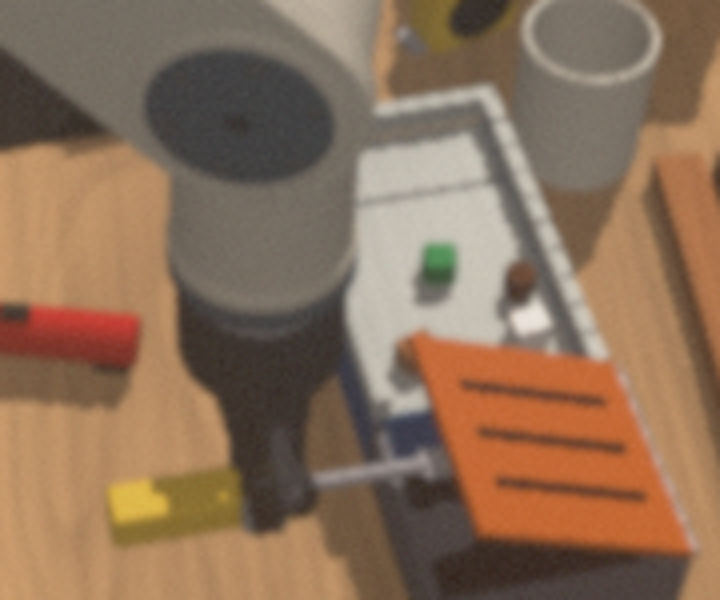

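The lid is up at about 0.45 rad, resting on the blade. I'll carry on along the arc.

Call:
step_arm(moves=[[[0,0,0],[-0.015,0,-0.035],-1],[[0,0,0],[-0.037,0,-0.065],-1],[[0,0,0],[-0.06,0,-0.095],-1],[[0,0,0],[-0.085,0,-0.122],-1],[[0,0,0],[-0.14,0,-0.17],-1],[[0,0,0],[-0.2,0,-0.215],-1],[[0,0,0],[-0.27,0,-0.24],-1],[[0,0,0],[-0.27,0,-0.24],-1]])

```text
clock: 10.5
eef_pos: [579.8, -130.9, 144.3]
tcp_rot: [-3.14, 0.005, -3.019]
contact_force: [0.1, 0.4, 0.2]
opening: 0.254
grasp_force: 118.1
```

Call:
step_arm(moves=[[[0,0,0],[-0.07,0,-0.02],-1],[[0,0,0],[-0.14,0,-0.03],-1],[[0,0,0],[-0.2,0,-0.03],-1],[[0,0,0],[-0.25,0,-0.03],-1],[[0,0,0],[-0.25,0,-0.03],-1]])

```text
clock: 11.0
eef_pos: [627.3, -124.7, 148.4]
tcp_rot: [-3.141, 0.001, -3.02]
contact_force: [0.5, -0.7, -1.6]
opening: 0.253
grasp_force: 118.0
```

```bash
python3 - <<'E'
from h import *
g=snap(); e,Q,s=tool();print(s["clock"],e.round(1),s["contact_force"].round(1),s["wrist_torque"].round(2))
print(find("screwdriver_tip"),find("lid_edge"))
save(g["side"],"s6.png",(280,160,200,170),3.5)
E
```

```text
11.1 [ 626.  -124.9  148.2] [-0.3  0.1 -0.6] [ 0.03 -0.    0.01]
{'side': [(array([458.2, 268. ]), 0.76), (array([411.3, 262.3]), 0.22)], 'top': []} [(array([ 508., -407.,   57.]), np.float64(2.0), 0.73, 0.21)]
```

View pics/s6.png

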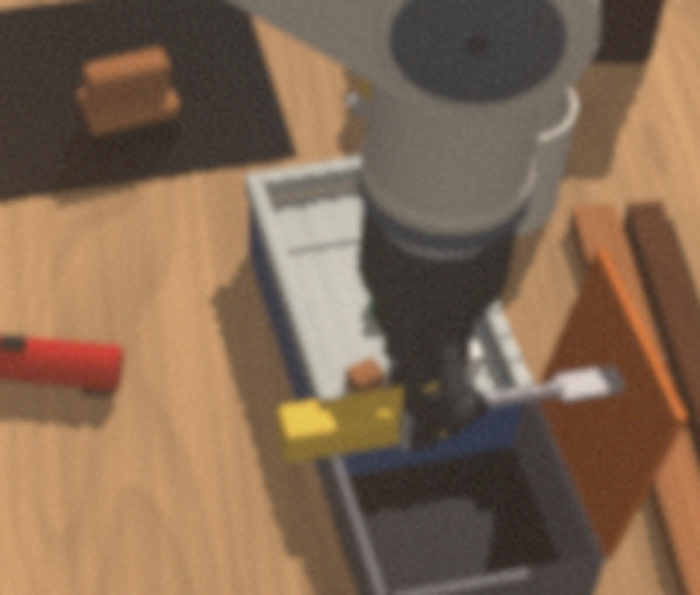

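The lid stands upright at roughly 1.65 rad with the bin open. I'll retreat and carry the screwdriver back to the mat.

Call:
step_arm(moves=[[[0,0,0],[0.1,0,0],-1],[[0,0,0],[0.3,0,-0.05],-1],[[0,0,0],[0.5,0,-0.1],-1],[[0,0,0],[0.5,0,-0.1],-1]])

```text
clock: 11.7
eef_pos: [522.1, -137.2, 169.1]
tcp_rot: [3.141, -0.003, -3.021]
contact_force: [0.2, -0.3, -0.6]
opening: 0.254
grasp_force: 118.1
```

Call:
step_arm(moves=[[[0,0,0],[-0.022,0.2,0],-1],[[0,0,0],[-0.044,0.4,0],-1],[[0,0,0],[-0.066,0.6,0],-1],[[0,0,0],[-0.088,0.82,0],-1],[[0,0,0],[-0.088,0.82,0],-1]])

```text
clock: 12.2
eef_pos: [524.2, 32.1, 168.7]
tcp_rot: [3.14, 0.001, -3.017]
contact_force: [1.1, -0.3, -0.7]
opening: 0.255
grasp_force: 118.2
```

Call:
step_arm(moves=[[[0,0,0],[-0.022,0.2,0],-1],[[0,0,0],[-0.044,0.4,0],-1],[[0,0,0],[-0.066,0.6,0],-1],[[0,0,0],[-0.088,0.82,0],-1],[[0,0,0],[-0.088,0.82,0],-1]])

```text
clock: 12.7
eef_pos: [522.3, 197.0, 168.8]
tcp_rot: [3.14, 0.002, -3.017]
contact_force: [0.0, -0.6, -1.8]
opening: 0.251
grasp_force: 118.4
```

Call:
step_arm(moves=[[[0,0,0],[-0.022,0.2,0],-1],[[0,0,0],[-0.044,0.4,0],-1],[[0,0,-0.049],[-0.066,0.6,0],-1],[[0,0,-0.049],[-0.088,0.82,0],-1],[[0,0,-0.049],[-0.088,0.82,0.2],-1],[[0,0,-0.049],[-0.088,0.82,0.4],-1],[[0,0,-0.049],[-0.088,0.82,0.5],-1],[[0,0,-0.049],[-0.088,0.82,0.5],-1]])

```text
clock: 13.5
eef_pos: [517.7, 355.6, 65.2]
tcp_rot: [-3.139, -0.005, -2.982]
contact_force: [-1.1, -0.0, -1.6]
opening: 0.254
grasp_force: 118.4
```

```bash
python3 - <<'E'
from h import *
g=snap(); e,Q,s=tool();print(s["clock"],e.round(1),s["tcp_rot"],s["grasp_force"])
for n in("screwdriver_tip","brush","lid_edge"):print(find(n,3))
go([520,357,5],down(189.2))
E
```

```text
13.6 [520.  357.3  68.9] [-3.14144507e+00  3.41450314e-05 -2.98195378e+00] 118.36482882499695
[(array([640., 373.,  75.]), np.float64(4.2), 0.87, 0.6)]
[(array([494., 254.,  -5.]), np.float64(4.4), 0.78, 0.57)]
[(array([ 748., -110.,  199.]), np.float64(3.7), 0.62, 0.58)]
turn [ 0.001  0.002 -0.001] shift [ 0.0016 -0.0055  0.3238]
```

Call:
step_arm(moves=[[[0,0,0],[0,0,0.15],-1],[[0,0,0],[0,0,0.27],-1],[[0,0,0],[0,0,0.32],-1],[[0,0,0],[0,0,0.32],-1],[[0,0,0],[0,0,0.32],0.3],[[0,0,0],[0,0,0.32],0.5],[[0,0,0],[0,0,0.32],0.5],[[0,0,0],[0,0,0.32],0.5]])

```text
clock: 14.7
eef_pos: [519.4, 357.8, 4.6]
tcp_rot: [3.142, 0.0, -2.981]
contact_force: [0.4, 0.2, -0.2]
opening: 0.744
grasp_force: 0.0
```

Call:
step_arm(moves=[[[0,0,0],[0,0,-0.1],0.5],[[0,0,0],[0,0,-0.35],0.5],[[0,0,0],[0,0,-0.6],1],[[0,0,0],[0.2,0.2,-0.8],1],[[0,0,0],[0.5,0.5,-0.8],1],[[0,0,0],[0.5,0.5,-0.8],1]])

```text
clock: 15.3
eef_pos: [405.1, 440.7, 166.0]
tcp_rot: [3.14, 0.002, -2.983]
contact_force: [0.0, 0.8, 0.3]
opening: 1.001
grasp_force: 0.0
```

```bash
python3 - <<'E'
from h import *
g=snap(); e,Q,s=tool();print(s["clock"],e.round(1),s["opening"])
for n in("screwdriver","screwdriver_tip","brush"):print(n,find(n,3),marks(n,1))
a=cv2.resize(g["top"][150:310,170:290],None,fx=3.3,fy=3.3,interpolation=cv2.INTER_CUBIC)
b=cv2.resize(g["side"][120:280,240:360],None,fx=3.3,fy=3.3,interpolation=cv2.INTER_CUBIC)
cv2.imwrite("pics/m7.png",np.hstack([a,b])[:,:,::-1]); print(a.shape)
E
```

```text
15.4 [401.7 442.9 165.5] 0.9979058332188611
screwdriver [(array([496., 353.,  17.]), np.float64(4.2), 0.69, 0.64)] {'side': [(array([312.5, 168.6]), 0.69)], 'top': [(array([204. , 228.6]), 0.64)]}
screwdriver_tip [(array([632., 363.,  30.]), np.float64(4.0), 0.57, 0.8)] {'side': [(array([366.3, 158.3]), 0.57)], 'top': [(array([201.3, 183.8]), 0.8)]}
brush [(array([595., 487.,   3.]), np.float64(2.2), 0.83, 0.71), (array([495., 246.,  17.]), np.float64(1.8), 0.7, 0.76), (array([ 519.,  596., -333.]), np.float64(10.0), 0.7, 0.61)] {'side': [(array([205.4, 173.6]), 0.96)], 'top': [(array([241.2, 230. ]), 0.76)]}
(528, 396, 3)
```

View pics/m7.png

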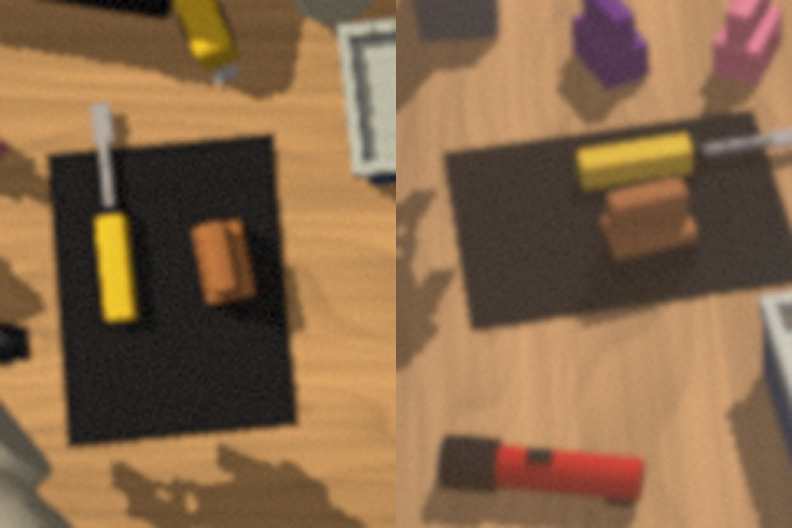

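Both tools lie on the mat. The brush is at about (223,262) in the left panel and its grip top at about (648,192) in the right. I'll compute the brush pose.

```bash
python3 - <<'E'
from h import *
T=lambda p:np.array(p)/3.3+[170,150]
S=lambda p:(np.array(p)-[396,0])/3.3+[240,120]
print("orig",plane("top",[241.2,230],3),plane("side",proj("side",[495,246,17]),3))
for p in((235,260),(222,260)): print("griptop",tri(S((648,190)),T(p)),plane("top",T(p),71))
print("side z71",plane("side",S((648,190)),71))
# back block corners at z=39 (top outline)
for p in((192,228),(207,303),(242,222),(255,295)): print(plane("top",T(p),39).round(1))
for p in((605,225),(696,232),(613,256)): print("side",plane("side",S(p),3).round(1))
def draw(x,y,yaw,g):
    im=g.copy()
    return im
# model fit overlay
x,y,yaw=492,250,9
Rz=R.from_euler("z",yaw,degrees=True)
for nm,hx,hy,z in(("back",33,21,39),("grip",30,11,71),("foot",32,21,3)):
    for n,f in(("top",lambda q:(q-[170,150])*3.3),("side",lambda q:(q-[240,120])*3.3+[396,0])):
        print(nm,n,[tuple(f(proj(n,np.array([x,y,z])+Rz.apply([a*hx,b*hy,0]))).round().astype(int).tolist()) for a,b in((1,1),(1,-1),(-1,-1),(-1,1))])
E
```

```text
orig [498.63778107 248.50668224   3.        ] [495.65264702 259.90340877   3.        ]
griptop (array([493.42699214, 236.83344863,  91.34272862]), np.float64(1.8839712364565717)) [493.98681399 239.40072503  71.        ]
griptop (array([494.35036798, 249.1628744 ,  79.81458273]), np.float64(1.543500982913183)) [493.86186634 250.27526257  71.        ]
side z71 [496.33340038 258.86492046  71.        ]
[525.1 281.3  39. ]
[460.5 266.7  39. ]
[530.8 238.5  39. ]
[467.8 225.9  39. ]
side [463.1 294.5   3. ]
side [533.8 279.8   3. ]
side [467.4 259.6   3. ]
back top [(198, 232), (247, 225), (257, 301), (208, 308)]
back side [(680, 203), (693, 241), (608, 256), (596, 218)]
grip top [(205, 229), (231, 225), (240, 296), (214, 299)]
grip side [(679, 182), (686, 201), (607, 216), (601, 196)]
foot top [(205, 239), (252, 232), (262, 304), (214, 311)]
foot side [(679, 237), (692, 274), (611, 289), (599, 251)]
```

```bash
python3 - <<'E'
from h import *
go([496,252.5,130],down(191.5))
E
```

```text
turn [-0.    -0.    -0.053] shift [-0.2957 -0.9944  0.1711]
```

Call:
step_arm(moves=[[[0,0,-0.053],[-0.296,-0.994,0.17],1],[[0,0,-0.053],[-0.296,-0.994,0.17],1],[[0,0,-0.053],[-0.296,-0.994,0.17],1],[[0,0,-0.053],[-0.296,-0.994,0.17],1],[[0,0,-0.053],[-0.296,-0.994,0.17],1],[[0,0,-0.053],[-0.296,-0.994,0.17],1]])

```text
clock: 16.6
eef_pos: [496.3, 251.4, 130.1]
tcp_rot: [-3.141, -0.001, -2.943]
contact_force: [-0.7, 0.5, -0.3]
opening: 0.999
grasp_force: 0.0
```

Call:
step_arm(moves=[[[0,0,0],[0,0,0.2],1],[[0,0,0],[0,0,0.4],1],[[0,0,0],[0,0,0.435],1],[[0,0,0],[0,0,0.435],-1],[[0,0,0],[0,0,0.435],-1],[[0,0,0],[0,0,0.435],-1],[[0,0,0],[0,0,0.435],-1],[[0,0,0],[0,0,0.435],-1]], squeeze=80)

```text
clock: 17.4
eef_pos: [496.4, 253.3, 44.4]
tcp_rot: [3.141, 0.002, -2.94]
contact_force: [-0.3, 1.0, 0.6]
opening: 0.245
grasp_force: 79.9
```

Call:
step_arm(moves=[[[0,0,0],[0,0,0],-1],[[0,0,0],[0,0,0],-1],[[0,0,0],[0,0,-0.1],-1],[[0,0,0],[0,0,-0.3],-1],[[0,0,0],[0,0,-0.5],-1],[[0,0,0],[0,0,-0.5],-1]])

```text
clock: 18.0
eef_pos: [498.8, 254.4, 148.6]
tcp_rot: [3.139, 0.008, -2.94]
contact_force: [0.5, 0.7, -0.9]
opening: 0.245
grasp_force: 79.6
```

```bash
python3 - <<'E'
from h import *
g=snap(); e,Q,s=tool();print(s["clock"],e.round(1),s["tcp_rot"],s["opening"],s["grasp_force"])
print(find("brush",3)); 
go([*st(-20,140,0)[:2],e[2]],down(187))
a=cv2.resize(g["top"][130:290,190:310],None,fx=3.3,fy=3.3,interpolation=cv2.INTER_CUBIC)
b=cv2.resize(g["side"][90:250,260:380],None,fx=3.3,fy=3.3,interpolation=cv2.INTER_CUBIC)
cv2.imwrite("pics/m8.png",np.hstack([a,b])[:,:,::-1])
E
```

```text
18.1 [496.2 253.2 144.3] [ 3.14105056e+00  2.07170800e-03 -2.93986761e+00] 0.24218497426460017 79.55621123313904
[(array([485., 490.,   7.]), np.float64(6.5), 0.76, 0.74), (array([600., 493.,   8.]), np.float64(3.4), 0.65, 0.78), (array([ 507.,  539., -153.]), np.float64(3.1), 0.62, 0.74)]
turn [-0.001 -0.002  0.101] shift [-0.4438 -0.9843 -0.01  ]
```

View pics/m8.png

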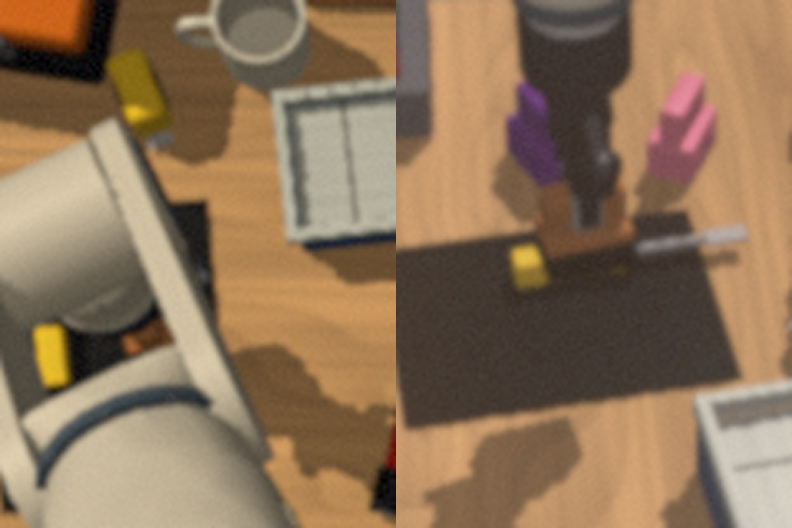

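The brush is held square in the gripper with its bristles clear. I'll move over the near side of the bed, lower it to 2 mm above the surface, and sweep.

Call:
step_arm(moves=[[[0,0,0.101],[-0.449,-0.984,0],-1],[[0,0,0.101],[-0.449,-0.984,0],-1],[[0,0,0.101],[-0.449,-0.984,0],-1],[[0,0,0.101],[-0.449,-0.984,0],-1],[[0,0,0.101],[-0.449,-0.984,0],-1],[[0,0,0.101],[-0.449,-0.984,0],-1],[[0,0,0.101],[-0.449,-0.984,0],-1]])

```text
clock: 18.9
eef_pos: [621.9, 78.5, 141.9]
tcp_rot: [3.141, -0.003, -3.02]
contact_force: [-0.0, 0.4, -1.6]
opening: 0.243
grasp_force: 79.4
```

Call:
step_arm(moves=[[[0,0,0],[0,0,0.1],-1],[[0,0,0],[0,0,0.18],-1],[[0,0,0],[0,0,0.24],-1],[[0,0,0],[0,0,0.255],-1],[[0,0,0],[0,0,0.255],-1]])

```text
clock: 19.4
eef_pos: [622.3, 79.0, 91.9]
tcp_rot: [3.141, -0.002, -3.018]
contact_force: [-0.5, -0.0, -0.1]
opening: 0.242
grasp_force: 79.5
```

```bash
python3 - <<'E'
from h import *
g=snap(); e,Q,s=tool();print(s["clock"],e.round(1),s["contact_force"].round(1),s["tcp_rot"].round(3),R.from_euler("z",-SY,degrees=True).apply(e-SO).round(1))
a=cv2.resize(g["top"][130:220,260:400],None,fx=5,fy=5,interpolation=cv2.INTER_CUBIC)
save(g["side"],"s9.png",(320,160,140,150),4)
E
```

```text
19.5 [623.   78.7  92.2] [-0.8  0.9 -0.9] [ 3.142 -0.    -3.018] [-18.3 141.1  92.2]
```

View pics/s9.png

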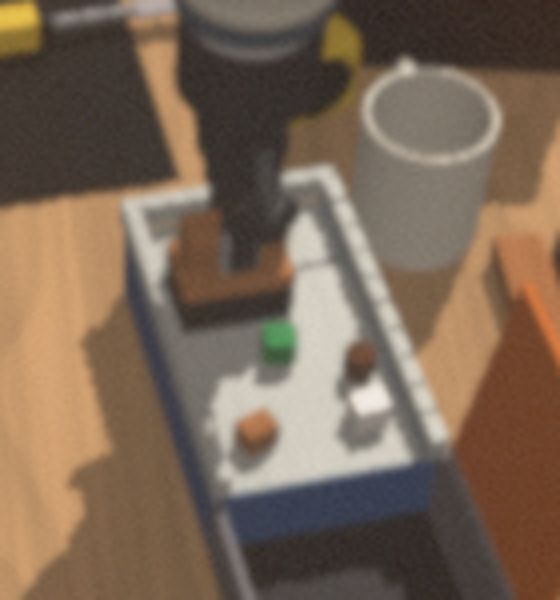

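The brush sits between the rails and green is inside its path. I'll sweep towards the bin.

Call:
step_arm(moves=[[[0,0,0],[0,-0.1,0],-1],[[0,0,0],[0,-0.2,0],-1],[[0,0,0],[0,-0.3,0],-1],[[0,0,0],[0,-0.4,0],-1],[[0,0,0],[0,-0.5,0],-1],[[0,0,0],[0,-0.6,0],-1],[[0,0,0],[0,-0.7,0],-1],[[0,0,0],[0,-0.77,0],-1]])

```text
clock: 20.3
eef_pos: [642.2, -75.7, 92.3]
tcp_rot: [-3.141, 0.0, -3.019]
contact_force: [0.1, 0.5, -1.5]
opening: 0.243
grasp_force: 79.5
```

Call:
step_arm(moves=[[[0,0,0],[0,0,0],-1],[[0,0,0],[0,-0.03,0],-1],[[0,0,0],[0,-0.03,0],-1],[[0,0,0],[0,0,-0.2],-1],[[0,0,0],[0,0.2,-0.25],-1],[[0,0,0],[0,0.4,-0.25],-1],[[0,0,0],[0,0.6,-0.25],-1],[[0,0,0],[0,0.8,-0.25],-1]])

```text
clock: 21.1
eef_pos: [622.0, 86.3, 142.7]
tcp_rot: [3.141, 0.0, -3.019]
contact_force: [0.4, 0.3, -0.4]
opening: 0.242
grasp_force: 79.6
```

Call:
step_arm(moves=[[[0,0,0],[-0.19,0,0],-1],[[0,0,0],[-0.19,0,0],-1],[[0,0,0],[-0.19,0,0.15],-1],[[0,0,0],[-0.19,0,0.22],-1],[[0,0,0],[-0.19,0,0.25],-1],[[0,0,0],[-0.19,0,0.25],-1]])

```text
clock: 21.7
eef_pos: [659.5, 88.8, 92.3]
tcp_rot: [3.141, -0.001, -3.019]
contact_force: [0.6, -0.1, -1.7]
opening: 0.242
grasp_force: 79.5
```

```bash
python3 - <<'E'
from h import *
g=snap(); e,Q,s=tool();print(s["clock"],e.round(1),s["contact_force"].round(1),s["grasp_force"],s["tcp_rot"].round(3),R.from_euler("z",-SY,degrees=True).apply(e-SO).round(1))
save(g["side"],"s10.png",(320,160,140,170),3.5)
E
```

```text
21.8 [660.2  88.8  92.7] [ 0.1 -0.2 -0.4] 79.51858520507812 [ 3.142  0.    -3.019] [ 19.9 146.5  92.7]
```

View pics/s10.png

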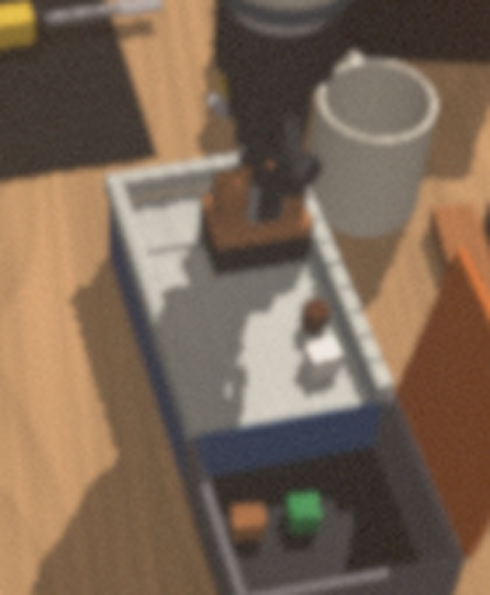

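Brown and green are in the bin, while dark and white lie ahead of the brush. That was my last picture view, so I'll check by numbers from here. Second sweep.

Call:
step_arm(moves=[[[0,0,0],[0,-0.1,0],-1],[[0,0,0],[0,-0.2,0],-1],[[0,0,0],[0,-0.3,0],-1],[[0,0,0],[0,-0.4,0],-1],[[0,0,0],[0,-0.5,0],-1],[[0,0,0],[0,-0.6,0],-1],[[0,0,0],[0,-0.7,0],-1],[[0,0,0],[0,-0.78,0],-1]])

```text
clock: 22.6
eef_pos: [679.4, -68.1, 92.3]
tcp_rot: [-3.141, 0.0, -3.02]
contact_force: [-0.3, 0.2, -0.7]
opening: 0.246
grasp_force: 79.5
```

Call:
step_arm(moves=[[[0,0,0],[0,-0.04,0],-1],[[0,0,0],[0,-0.05,0],-1],[[0,0,0],[0,-0.05,0],-1],[[0,0,0],[0,-0.05,-0.25],-1],[[0,0,0],[0.2,0.2,-0.35],-1],[[0,0,0],[0.4,0.4,-0.35],-1],[[0,0,0],[0.6,0.6,-0.35],-1],[[0,0,0],[0.7,0.8,-0.35],-1]])

```text
clock: 23.4
eef_pos: [533.7, 59.3, 162.4]
tcp_rot: [3.141, -0.0, -3.019]
contact_force: [1.2, 0.5, -0.9]
opening: 0.243
grasp_force: 79.6
```

```bash
python3 - <<'E'
from h import *
g=snap(); e,Q,s=tool();print(s["clock"],e.round(1),s["contact_force"].round(1),s["grasp_force"],s["opening"])
Ri=R.from_euler("z",-SY,degrees=True)
for n in C:
    for d in imaging.mark_of(n,"offcut0")[:7]:
        print(n,np.round(d["xy"],1),round(d["conf"],2),"bed",Ri.apply(plane(n,d["xy"],58)-SO).round()[:2],"floor",Ri.apply(plane(n,d["xy"],14)-SO).round()[:2])
print(find("lid_edge"),find("brush",4))
# bed uniformity: warp bed surface
for n in C:
    pts=[proj(n,st(x,y,50)) for x,y in((-48,195),(48,195),(48,3),(-48,3))]
    W=cv2.getPerspectiveTransform(np.float32(pts),np.float32([[0,0],[96,0],[96,192],[0,192]]))
    w=cv2.warpPerspective(g[n],W,(96,192)); hs=cv2.cvtColor(w,cv2.COLOR_RGB2HSV)
    print(n);print(cv2.resize(hs[:,:,1],(8,12),interpolation=cv2.INTER_AREA)); print(cv2.resize(hs[:,:,2],(8,12),interpolation=cv2.INTER_AREA))
E
```

```text
23.5 [531.2  61.9 162.1] [ 0.   0.2 -0.8] 79.57866668701172 0.2435163996807647
side [408.  306.3] 0.66 bed [-10. -67.] floor [  2. -40.]
side [408.8 296.9] 0.53 bed [ -2. -45.] floor [ 11. -17.]
side [384.8 308.8] 0.46 bed [-58. -63.] floor [-48. -36.]
side [431.6 300.8] 0.43 bed [ 41. -65.] floor [ 56. -37.]
top [361.8 174. ] 0.56 bed [ -7. -37.] floor [  3. -43.]
top [367.3 186.8] 0.54 bed [-45. -48.] floor [-36. -54.]
top [354.5 171.3] 0.38 bed [  3. -17.] floor [ 13. -23.]
{'side': [(array([458.3, 251.2]), 0.97)], 'top': []} [(array([483., 499.,   3.]), np.float64(6.3), 0.95, 0.71), (array([478.,  61., 361.]), np.float64(11.1), 0.95, 0.69), (array([528.,  64., 113.]), np.float64(2.7), 0.88, 0.69), (array([195., 375.,   6.]), np.float64(5.3), 0.82, 0.65)]
side
[[23 22 22 22 22 22 22 22]
 [22 22 22 21 21 22 22 22]
 [22 22 22 22 22 21 22 21]
 [22 22 22 22 22 22 21 22]
 [22 22 22 22 22 21 22 22]
 [22 22 22 22 22 22 21 22]
 [22 22 22 22 22 22 22 22]
 [22 22 21 21 22 21 21 21]
 [22 21 21 21 21 21 21 21]
 [21 22 21 21 21 21 21 22]
 [21 21 21 22 21 21 21 22]
 [19 19 18 19 19 19 19 20]]
[
[... 469 characters left out ...]
6 57 56]
 [56 56 55 55 56 56 56 56]
 [56 56 56 55 55 56 57 57]
 [56 56 55 55 56 56 56 56]
 [56 56 55 55 56 56 57 56]
 [56 56 55 55 56 56 57 56]
 [56 55 55 55 56 57 57 57]
 [56 56 55 56 56 57 57 56]
 [56 56 56 56 56 56 56 56]
 [48 48 48 47 47 47 46 44]
 [30 30 31 30 30 30 30 30]]
[[114 118 122 137 153 175 179 177]
 [118 137 172 201 211 213 210 201]
 [149 175 192 205 211 212 209 201]
 [157 176 192 205 211 213 210 200]
 [158 176 193 205 211 213 209 201]
 [157 176 193 205 211 212 210 200]
 [158 177 193 205 211 212 210 200]
 [158 177 193 206 211 213 210 200]
 [141 150 164 170 176 178 179 179]
 [206 207 206 207 207 207 207 205]
 [193 188 180 173 171 166 168 171]
 [177 174 178 177 177 173 174 170]]
```

The bed reads uniform in the side view and all four offcuts are in the bin. Now I'll set the brush back on the mat.

Call:
step_arm(moves=[[[0,0,0],[0.093,0.25,0],-1],[[0,0,0],[0.093,0.5,0],-1],[[0,0,0],[0.093,0.75,0],-1],[[0,0,0],[0.093,0.963,0],-1],[[0,0,0],[0.093,0.963,0.2],-1],[[0,0,0],[0.093,0.963,0.4],-1],[[0,0,0],[0.093,0.963,0.5],-1],[[0,0,0],[0.093,0.963,0.5],-1]])

```text
clock: 24.6
eef_pos: [492.6, 245.5, 59.0]
tcp_rot: [-3.14, -0.005, -3.02]
contact_force: [0.3, -0.3, -1.4]
opening: 0.243
grasp_force: 79.5
```

Call:
step_arm(moves=[[[0,0,0],[0,0,0.05],-1],[[0,0,0],[0,0,0.085],-1],[[0,0,0],[0,0,0.09],-1],[[0,0,0],[0,0,0.09],-1]])

```text
clock: 25.0
eef_pos: [494.5, 246.9, 44.7]
tcp_rot: [3.141, 0.001, -3.019]
contact_force: [0.4, 0.5, -0.6]
opening: 0.239
grasp_force: 79.7
```

Call:
step_arm(moves=[[[0,0,0],[0,0,0.006],-1],[[0,0,0],[0,0,0.006],-1],[[0,0,0],[0,0,0.006],0.2],[[0,0,0],[0,0,0.006],1],[[0,0,0],[0,0,0.006],1],[[0,0,0],[0,0,0.006],1],[[0,0,0],[0,0,0.006],1]])

```text
clock: 25.7
eef_pos: [494.0, 246.9, 42.9]
tcp_rot: [-3.142, -0.0, -3.019]
contact_force: [-0.2, -0.1, 0.2]
opening: 1.003
grasp_force: 0.0
```

Call:
step_arm(moves=[[[0,0,0],[0,0,-0.2],1],[[0,0,0],[0,0,-0.4],1],[[0,0,0],[0,0,-0.6],1],[[0,0,0],[0.1,-0.2,-0.6],1],[[0,0,0],[0.1,-0.45,-0.6],1],[[0,0,0],[0.1,-0.7,-0.6],1],[[0,0,0],[0.1,-0.95,-0.6],1],[[0,0,0],[0.1,-0.95,-0.6],1]])

```text
clock: 26.5
eef_pos: [497.7, 51.0, 163.1]
tcp_rot: [-3.14, 0.0, -3.024]
contact_force: [-0.0, 0.9, -0.3]
opening: 1.003
grasp_force: 0.0
```

```bash
python3 - <<'E'
from h import *
g=snap(); e,Q,s=tool();print(s["clock"],e.round(1),s["opening"],s["tcp_rot"].round(3))
print(find("brush",5),find("screwdriver"),find("screwdriver_tip"))
for k in range(2):
    snap(); print(find("counter_grip"),find("counter_box"),find("lid_edge"),find("lid_hinge"))
def red(n,c,z):
    im=g[n]; u,v=proj(n,c).astype(int); a=im[v-45:v+45,u-45:u+45]; h=cv2.cvtColor(a,cv2.COLOR_RGB2HSV)
    m=(((h[...,0]<8)|(h[...,0]>172))&(h[...,1]>150)&(h[...,2]>60)).astype(np.uint8)
    num,lab,stt,cen=cv2.connectedComponentsWithStats(m)
    for i in range(1,num):
        if stt[i,4]<4: continue
        ys,xs=np.nonzero(lab==i); P=np.array([plane(n,(x+u-45,y+v-45),z)[:2] for x,y in zip(xs,ys)])
        w,V=np.linalg.eigh(np.cov(P.T)); print(n,"area",stt[i,4],"c",P.mean(0).round(1),"ext",(np.sqrt(w)*3.46).round(1),"ang",round(np.degrees(np.arctan2(V[1,1],V[0,1])),1))
red("top",[508,-393,87],94); red("side",[508,-393,87],94)
E
```

```text
26.6 [497.4  54.8 163. ] 0.9965827327593557 [ 3.141 -0.    -3.022]
[(array([600., 486.,   9.]), np.float64(0.1), 0.84, 0.68), (array([199., 369.,  25.]), np.float64(4.1), 0.84, 0.71), (array([ 507.,  605., -363.]), np.float64(11.9), 0.62, 0.59), (array([488., 244.,   5.]), np.float64(5.9), 0.62, 0.55), (array([479., 500., -13.]), np.float64(2.6), 0.52, 0.59), (array([470., 216., 221.]), np.float64(0.4), 0.52, 0.55)] [(array([494., 351.,   2.]), np.float64(1.3), 0.64, 0.68)] [(array([639., 378.,  14.]), np.float64(0.6), 0.6, 0.96)]
{'side': [(array([444.1, 437.2]), 0.61)], 'top': [(array([470.5, 225.3]), 0.57)]} [(array([ 511., -391.,    9.]), np.float64(7.7), 0.63, 0.7)] {'side': [(array([460.1, 252.7]), 0.95)], 'top': []} [(array([ 725., -112.,   71.]), np.float64(1.2), 0.84, 0.58)]
[(array([ 511., -394.,   99.]), np.float64(3.8), 0.78, 0.48)] [(array([ 507., -395.,   23.]), np.float64(3.8), 0.61, 0.97)] [(array([ 748., -109.,  202.]), np.float64(3.3), 0.81, 0.56)] [(array([ 719., -110.,   73.]), np.float64(0.5), 0.8, 0.59)]
top area 191 c [ 512.2 -386.3] ext [34.1 45.9] ang 124.3
side area 418 c [ 508.  -403.7] ext [33.  34.6] ang 45.2
```

The brush is back on the mat and the lid reads about 1.75 rad. Next I need the knob bar's direction, from a numeric print of the red pixels in both views.

```bash
python3 - <<'E'
from h import *
g=snap()
for n,c in(("top",[508,-393,87]),("side",[508,-393,87])):
    u,v=proj(n,c).round().astype(int); print(n,u,v); hw,hh=(14,12) if n=="top" else (20,20)
    a=g[n][v-hh:v+hh+1,u-hw:u+hw+1].astype(int)
    for row in a: print("".join(f"{p[0]//10:3d}" if p[0]>1.8*max(p[1],p[2],25) else "  ." for p in row))
E
```

```text
top 470 226
  .  .  .  .  .  .  .  .  .  .  .  .  .  .  .  .  .  .  .  .  .  .  .  .  .  .  .  .  .
  .  .  .  .  .  .  .  .  .  .  .  .  .  .  .  .  .  .  .  .  .  .  .  .  .  .  .  .  .
  .  .  .  .  .  .  .  .  .  .  .  .  .  .  .  .  .  . 10  7  .  .  .  .  .  .  .  .  .
  .  .  .  .  .  .  .  .  .  .  .  .  .  .  .  . 17 17 16 12  8  .  .  .  .  .  .  .  .
  .  .  .  .  .  .  .  . 16 18 18 19 19 17 16 17 19 20 19 17 13  8  .  .  .  .  .  .  .
  .  .  .  .  .  .  . 18 19 19 20 20 19 17 17 18 20 21 21 19 16 10  .  .  .  .  .  .  .
  .  .  .  .  .  . 18 20 20 20 20 20 18 16 18 19 20 21 20 19 16  .  .  .  .  .  .  .  .
  .  .  .  .  . 17 20 20 21 20 20 18 17 17 18 20 21 20 19 17 14  .  .  .  .  .  .  .  .
  .  .  .  .  . 19 20 20 20 20 19 17 17 18 20 21 20 20 17 14  .  .  .  .  .  .  .  .  .
  .  .  .  . 17 19 21 20 20 19 18 17 18 20 21 20 20 19 15 11  .  .  .  .  .  .  .  .  .
  .  .  .  . 17 20 21 20 19 18 17 17 19 21 21 20 19 16 14 10  .  .  .  .  .  .  .  .  .
  .  .  .  . 17 20 21 20 18 17 17 18 20 21 21 20 17 14 12 10  .  .  .  .  .  .  .  .  .
  .  .  .  . 16 19 20 20 17 17 1
[... 5508 characters left out ...]
 . 11 11 11 12 12 12 12 12 12 12 11 11 11  .  .  .  .  .  .  .  .  .  .  .  .  .
  .  .  .  .  .  .  .  .  .  .  .  .  .  .  .  .  . 10 11 11 11 12 11 12 11 11  .  .  .  .  .  .  .  .  .  .  .  .  .  .  .
  .  .  .  .  .  .  .  .  .  .  .  .  .  .  .  .  .  .  .  .  .  .  .  .  .  .  .  .  .  .  .  .  .  .  .  .  .  .  .  .  .
  .  .  .  .  .  .  .  .  .  .  .  .  .  .  .  .  .  .  .  .  .  .  .  .  .  .  .  .  .  .  .  .  .  .  .  .  .  .  .  .  .
  .  .  .  .  .  .  .  .  .  .  .  .  .  .  .  .  .  .  .  .  .  .  .  .  .  .  .  .  .  .  .  .  .  .  .  .  .  .  .  .  .
  .  .  .  .  .  .  .  .  .  .  .  .  .  .  .  .  .  .  .  .  .  .  .  .  .  .  .  .  .  .  .  .  .  .  .  .  .  .  .  .  .
```

```bash
python3 - <<'E'
from h import *
rows={5:(16,18),4:(16,18),6:(16,18),7:(15,17),8:(14,17),9:(13,16),10:(13,15),11:(12,15),12:(11,14),13:(11,13),14:(10,13)}
P=np.array([plane("top",(470-14+c,226-12+r),94)[:2] for r,(a,b) in rows.items() for c in range(a,b+1)])
w,V=np.linalg.eigh(np.cov(P.T)); print("top",P.mean(0),np.sqrt(w)*3.46,np.degrees(np.arctan2(V[1,1],V[0,1])))
p,q=[plane("side",(351-20+c,436-20+r),94) for c,r in((13,10),(31,21))]
print("side",p,q,(p+q)/2,np.degrees(np.arctan2(*(q-p)[1::-1])))
# synth: red bar (top+sides) outline for candidate angles vs red mask, in both views; white box corners for centre
g=snap()
for n in C:
    im=g[n]; u,v=proj(n,[510,-393,50]).round().astype(int); a=im[v-50:min(v+50,480),u-50:u+50].astype(int)
    m=((a.min(2)>150)&(np.ptp(a,axis=2)<60)).astype(np.uint8)
    k,l,s,c=cv2.connectedComponentsWithStats(m); i=1+np.argmax(s[1:,4]); 
    h=cv2.convexHull(np.argwhere(l==i)[:,::-1].astype(np.int32)); r_=cv2.minAreaRect(h.astype(np.float32)); b=cv2.boxPoints(r_)+[u-50,v-50]
    W=np.array([plane(n,x,50)[:2] for x in b]); print(n,s[i],W.round(1).tolist(),"centre",W.mean(0).round(1))
E
```

```text
top [ 513.82947368 -392.23059565] [ 8.27065688 36.48249279] 145.60203364414758
side [ 497.73793778 -378.40609371   94.        ] [ 525.66854844 -399.61155026   94.        ] [ 511.70324311 -389.00882199   94.        ] -37.20646683441222
side [  22   21   59   57 1113] [[466.4, -337.7], [570.0, -346.8], [555.6, -443.0], [458.6, -434.6]] centre [ 512.6 -390.5]
top [ 32  31  36  34 306] [[562.9, -343.3], [564.1, -443.6], [469.5, -441.2], [468.4, -341.6]] centre [ 516.2 -392.4]
```

The bar axis is near (512.5, -391.5), pointing about -35° (mod 180). I'll approach with ψ = 145°.

```bash
python3 - <<'E'
from h import *
go([512.5,-391.5,130],down(145))
E
```

```text
turn [-0.    -0.     0.934] shift [ 0.1982 -2.2293  0.1647]
```

Call:
step_arm(moves=[[[0,0,0],[0.066,-0.743,0.055],0],[[0,0,0],[0.066,-0.743,0.055],0],[[0,0,0],[0.066,-0.743,0.055],0],[[0,0,0],[0.066,-0.743,0.055],0],[[0,0,0],[0.066,-0.743,0.055],0]])

```text
clock: 28.6
eef_pos: [502.2, -94.2, 151.8]
tcp_rot: [3.141, -0.0, -3.022]
contact_force: [0.4, 0.7, -0.0]
opening: 0.501
grasp_force: 0.0
```

Call:
step_arm(moves=[[[0,0,0],[0.066,-0.743,0.055],0],[[0,0,0],[0.066,-0.743,0.055],0],[[0,0,0],[0.066,-0.743,0.055],0],[[0,0,0],[0.066,-0.743,0.055],0],[[0,0,0],[0.066,-0.743,0.055],0]])

```text
clock: 29.1
eef_pos: [507.5, -241.8, 140.7]
tcp_rot: [3.141, -0.0, -3.02]
contact_force: [-0.0, 1.3, 0.3]
opening: 0.5
grasp_force: 0.0
```

Call:
step_arm(moves=[[[0,0,0.934],[0.066,-0.743,0.055],0],[[0,0,0.934],[0.066,-0.743,0.055],0],[[0,0,0.934],[0.066,-0.743,0.055],0],[[0,0,0.934],[0.066,-0.743,0.055],0],[[0,0,0.934],[0.066,-0.743,0.055],0],[[0,0,0.934],[0.066,-0.743,0.055],0],[[0,0,0.934],[0.066,-0.743,0.055],0]])

```text
clock: 29.8
eef_pos: [513.2, -389.6, 130.1]
tcp_rot: [3.141, -0.0, 2.536]
contact_force: [-0.6, 0.6, 0.1]
opening: 0.5
grasp_force: 0.0
```

Call:
step_arm(moves=[[[0,0,0],[0,0,0.1],0],[[0,0,0],[0,0,0.15],0],[[0,0,0],[0,0,0.19],0],[[0,0,0],[0,0,0.22],0],[[0,0,0],[0,0,0.22],0]])

```text
clock: 30.3
eef_pos: [512.2, -391.0, 85.2]
tcp_rot: [3.142, -0.001, 2.531]
contact_force: [0.4, -0.9, -0.2]
opening: 0.504
grasp_force: 0.0
```

```bash
python3 - <<'E'
from h import *
e,Q,s=tool();print(s["clock"],e.round(1),s["qpos"].round(2),s["contact_force"].round(1),s["wrist_torque"].round(2),s["opening"],s["tcp_rot"])
E
```

```text
30.3 [ 512.2 -391.    85.2] [-0.65  0.54  1.7   0.    0.9  -1.61] [ 0.4 -0.9 -0.2] [0.01 0.03 0.01] 0.5041563262664491 [ 3.14152671e+00 -1.33980180e-03  2.53135878e+00]
```

Call:
step_arm(moves=[[[0,0,0],[0,0,0.015],0],[[0,0,0],[0,0,0.025],0],[[0,0,0],[0,0,0.025],0]], squeeze=40)

```text
clock: 30.6
eef_pos: [512.5, -391.5, 81.0]
tcp_rot: [3.142, 0.0, 2.531]
contact_force: [0.3, -0.3, -0.1]
opening: 0.494
grasp_force: 0.0
```

Call:
step_arm(moves=[[[0,0,0],[0,0,0],-1],[[0,0,0],[0,0,0],-1],[[0,0,0],[0,0,0],-1],[[0,0,0],[0,0,0],-1],[[0,0,0],[0,0,0],-1],[[0,0,0],[0,0,0],-1]])

```text
clock: 31.2
eef_pos: [512.7, -391.6, 81.3]
tcp_rot: [-3.141, 0.0, 2.531]
contact_force: [-0.6, 0.3, 5.5]
opening: 0.147
grasp_force: 42.8
```

```bash
python3 - <<'E'
from h import *
e,Q,s=tool();print(s["clock"],e.round(1),s["contact_force"].round(1),s["wrist_torque"].round(2),s["opening"],s["grasp_force"],s["tcp_rot"])
E
```

```text
31.2 [ 512.7 -391.6   81.3] [-0.6  0.3  5.5] [ 0.05  0.26 -0.03] 0.14656677918903735 42.78752088546753 [-3.14148925e+00  4.79976067e-04  2.53062346e+00]
```

The bar is gripped. I'll turn it anticlockwise (negative about tool z), watching the torque.

Call:
step_arm(moves=[[[0,0,-0.1],[0,0,-0.003],-1],[[0,0,-0.2],[0,0,-0.003],-1],[[0,0,-0.3],[0,0,-0.003],-1],[[0,0,-0.4],[0,0,-0.003],-1],[[0,0,-0.5],[0,0,-0.003],-1],[[0,0,-0.5],[0,0,-0.003],-1]])

```text
clock: 31.8
eef_pos: [512.8, -391.0, 81.3]
tcp_rot: [3.141, 0.0, 2.924]
contact_force: [1.8, 3.4, 1.1]
opening: 0.149
grasp_force: 42.2
```

```bash
python3 - <<'E'
from h import *
g=snap();e,Q,s=tool();print(s["clock"],e.round(1),s["qpos"].round(3)[5],s["contact_force"].round(1),s["wrist_torque"].round(2),s["opening"],s["grasp_force"],np.degrees(s["tcp_rot"][2]))
E
```

```text
31.9 [ 512.8 -391.1   81.4] -2.005 [2.5 2.6 0.7] [ 0.49 -0.46 -0.02] 0.15007694133641594 42.12819993495941 167.35240715401582
```

Call:
step_arm(moves=[[[0,0,-0.1],[0,0,0],-1],[[0,0,-0.2],[0,0,0],-1],[[0,0,-0.3],[0,0,0],-1],[[0,0,-0.3],[0,0,0],-1]])

```text
clock: 32.3
eef_pos: [512.8, -390.9, 81.4]
tcp_rot: [3.14, 0.001, -3.127]
contact_force: [3.4, 3.6, 0.0]
opening: 0.148
grasp_force: 58.7
```

```bash
python3 - <<'E'
from h import *
e,Q,s=tool();print(s["clock"],e.round(1),s["qpos"].round(3)[5],s["contact_force"].round(1),s["wrist_torque"].round(2),s["opening"],np.degrees(s["tcp_rot"][2]))
E
```

```text
32.3 [ 512.8 -390.9   81.4] -2.241 [3.4 3.6 0. ] [ 0.76 -0.55 -1.28] 0.14833935694345243 -179.18151148246795
```

Call:
step_arm(moves=[[[0,0,-0.1],[0,0,0],-1],[[0,0,-0.2],[0,0,0],-1],[[0,0,-0.2],[0,0,0],-1]])

```text
clock: 32.6
eef_pos: [512.8, -390.9, 81.6]
tcp_rot: [3.14, 0.002, -2.975]
contact_force: [3.9, 5.3, 1.6]
opening: 0.151
grasp_force: 124.2
```

```bash
python3 - <<'E'
from h import *
e,Q,s=tool();print(s["clock"],e.round(1),s["qpos"].round(3)[5],s["contact_force"].round(1),s["wrist_torque"].round(2),s["opening"],np.degrees(s["tcp_rot"][2]))
E
```

```text
32.6 [ 512.8 -390.9   81.6] -2.394 [3.9 5.3 1.6] [ 0.88 -0.48 -3.6 ] 0.15118210793365974 -170.46400443744963
```

The torque jumped to 3.6 N·m near bar angle 0, so that is the zero stop. I'll release, retreat and verify.

Call:
step_arm(moves=[[[0,0,0],[0,0,0],0],[[0,0,0],[0,0,0],0],[[0,0,0],[0,0,0],0],[[0,0,0],[0,0,0],0],[[0,0,0],[0,0,-0.2],0],[[0,0,0],[0,0,-0.45],0],[[0,0,0],[0.2,0.2,-0.6],0],[[0,0,0],[0.4,0.4,-0.6],0]])

```text
clock: 33.4
eef_pos: [437.0, -339.0, 203.1]
tcp_rot: [-3.136, 0.004, -2.968]
contact_force: [-0.1, 0.4, -0.0]
opening: 0.501
grasp_force: 0.0
```

Call:
step_arm(moves=[[[0,0,0],[0.25,0.25,0],0],[[0,0,0],[0.5,0.5,0],0],[[0,0,0],[0.5,0.7,0],0],[[0,0,0],[0.5,0.9,0],0],[[0,0,0],[0.5,0.9,0],0]])

```text
clock: 33.9
eef_pos: [302.8, -174.5, 199.3]
tcp_rot: [3.14, -0.002, -2.968]
contact_force: [-0.3, -0.2, 0.8]
opening: 0.503
grasp_force: 0.0
```

```bash
python3 - <<'E'
from h import *
g=snap();e,Q,s=tool();print(s["clock"],e.round(1),s["opening"])
u,v=470,226;a=g["top"][v-14:v+15,u-17:u+16].astype(int)
for row in a: print("".join(f"{p[0]//10:3d}" if p[0]>1.8*max(p[1],p[2],25) else "  ." for p in row))
Ri=R.from_euler("z",-SY,degrees=True)
for n in C:
    for d in imaging.mark_of(n,"offcut0")[:7]:
        print(n,round(d["conf"],2),"bed",Ri.apply(plane(n,d["xy"],58)-SO).round()[:2],"floor",Ri.apply(plane(n,d["xy"],14)-SO).round()[:2])
for n in "brush screwdriver screwdriver_tip lid_edge dish mug tape torch".split():print(n,find(n,5))
im=g["top"].astype(int);
pts=[proj("top",st(x,y,50)) for x,y in((-48,195),(48,195),(48,3),(-48,3))]
W=cv2.getPerspectiveTransform(np.float32(pts),np.float32([[0,0],[96,0],[96,192],[0,192]]))
w=cv2.cvtColor(cv2.warpPerspective(g["top"],W,(96,192)),cv2.COLOR_RGB2HSV);print(cv2.resize(w[:,:,1],(6,10),interpolation=cv2.INTER_AREA),cv2.resize(w[:,:,2],(6,10),interpolation=cv2.INTER_AREA))
E
```

```text
34.0 [ 305.3 -176.5  200. ] 0.4985134840563522
  .  .  .  .  .  .  .  .  .  .  .  .  .  .  .  .  .  .  .  .  .  .  .  .  .  .  .  .  .  .  .  .  .
  .  .  .  .  .  .  .  .  .  .  .  .  .  .  .  .  .  .  .  .  .  .  .  .  .  .  .  .  .  .  .  .  .
  .  .  .  .  .  .  .  .  .  .  .  .  .  .  .  .  .  .  .  .  .  .  .  .  .  .  .  .  .  .  .  .  .
  .  .  .  .  .  .  .  .  .  .  .  .  .  .  .  .  .  .  .  .  .  .  .  .  .  .  .  .  .  .  .  .  .
  .  .  .  .  .  .  .  .  .  .  .  .  .  .  .  .  . 17 17 16 13  .  .  .  .  .  .  .  .  .  .  .  .
  .  .  .  .  .  .  .  .  .  .  .  .  .  .  . 15 18 20 20 19 17  .  .  .  .  .  .  .  .  .  .  .  .
  .  .  .  .  .  .  .  .  .  .  . 16 17 16 15 16 18 21 21 20 17  .  .  .  .  .  .  .  .  .  .  .  .
  .  .  .  .  .  .  .  .  . 15 18 19 19 17 15 16 18 21 21 20 17  .  .  .  .  .  .  .  .  .  .  .  .
  .  .  .  .  .  .  .  .  . 18 20 20 19 17 15 16 18 21 21 20 17  .  .  .  .  .  .  .  .  .  .  .  .
  .  .  .  .  .  .  .  . 17 19 20 20 19 17 15 16 18 20 21 20 17  .  .  .  .  .  .  .  .  .  .  .  .
  .  .  .  .  .  .  .  . 19 20 20 21 19 17 15 16 18 2
[... 2902 characters left out ...]
.float64(2.8), 0.64, 0.7)]
mug [(array([754., 171.,  -0.]), np.float64(0.9), 0.64, 0.85)]
tape [(array([697., 287.,  -4.]), np.float64(0.8), 0.82, 0.95)]
torch [(array([410.,  31.,  27.]), np.float64(7.8), 0.67, 0.64)]
[[32 32 33 32 33 33]
 [33 33 33 32 33 33]
 [32 32 33 32 33 33]
 [32 33 33 33 33 33]
 [32 33 33 33 33 33]
 [33 33 33 32 33 33]
 [33 33 33 33 33 33]
 [33 33 33 33 33 33]
 [33 33 33 33 33 33]
 [30 31 30 31 31 29]] [[172 169 167 165 168 170]
 [189 187 187 187 188 186]
 [177 176 175 175 177 173]
 [189 189 189 189 188 184]
 [188 189 188 187 187 182]
 [188 187 186 186 185 180]
 [187 186 184 184 183 179]
 [184 185 183 183 181 178]
 [183 184 183 182 181 178]
 [178 178 178 177 175 172]]
```

```bash
python3 -c "
from rig import r
print(r.sign_off())"
```

```text
the job is handed in; nothing more can be done
None
```

I handed the job in, and the sign-off gave no verdict. By my last measurements: lid upright, all four offcuts in the bin with the bed clear, counter at its zero stop, and the screwdriver and brush on the mat.

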